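# Clamp a specimen cup in the sliding vice

### The arm

A 7-joint arm with a two-finger parallel gripper is mounted at the origin on a cart in front of the work surface, level with it; the furniture and walls round the work are solid. World frame = base frame: x ahead of the robot, y to its left, z up, the work surface at z = 0. Lengths are in mm, angles in rad, forces in N, time in s.
With the tool pointing down it reaches from about 400 to 875 mm from the base axis. Payload 19.3 kg.
Tool frame: the origin (TCP) lies at the very end of the fingers, on their centre line; the grasp point (between the pads) lies 19 mm behind it; z points along the fingers, y is the direction in which the jaws open and shut (so a half turn about z gives the same grasp; the last joint's range is limited). The gripper opens to 85 mm and grips with 20 to 120 N. Pads are 22 mm wide; open, the fingers measure 114 mm over their backs; the gripper's body (76 mm by 85 mm) begins 54 mm behind the grasp point. The pads swing forward as they close: fully open they stand 13 mm farther back than shut.
Start: joints at [-1.197, 0.521, -0.036, 1.599, 0.021, 1.021, -0.113], TCP at [268.376, 564.437, 231.291] pointing down, gripper open.
Joint ranges: [-2.91, 2.91], [-0.3, 2.13], [-1.5, 1.42], [0.17, 2.43], [-1.26, 4.41], [0.16, 1.93], [-2.52, 2.52]. Speed limits (rad/s): [1.89, 1.89, 2.39, 2.39, 3.01, 3.01, 3.01].

### API

Orientations are given as [roll, pitch, yaw] about the fixed x, y, z axes, in that order (R = Rz(yaw) Ry(pitch) Rx(roll)).
In Python, from bench import monitor, optics, manip gives the robot as it stands.
- The arm moves only by the tool step_arm, never from a script. Its argument "rows" is a list of rows, each an object of numbers: "gripper": the opening, from 0 (shut) to 1 (fully open); "dx", "dy", "dz": the shift along the tool's x, y, z in mm; "ax", "ay", "az": the turn, a rotation vector about the tool's x, y, z in degrees. A call has 1 to 5 rows; each row shifts and turns the commanded pose from where the row before left it, along the tool's axes as they then stand; what a row does not reach is not made up. A row lasts 1/12 s, in which the tool goes at most 41.7 mm and 7.16 degrees, less where a joint would pass 70% of its speed; a pose out of reach is approached as far as the arm can. A call with a gripper value outside its range is refused whole. The fingers move at their own pace and stop on an object; "newtons" is the grip in N (left out, the last holds). Time passes only in rows, so rows that do not move let the fingers close. It gives the time, the measured TCP pose, the force and the opening at its end, in the units of the state.
- monitor.observe(): the state, without advancing time (a new reading comes with each control period).
- optics.read_camera(name): name is "scene" or "top"; returns (picture, depth): 384x512x3 uint8, red, green, blue; 384x512 float32, mm along the optical axis (not along the pixel's ray), 0 where there is no reading.
- optics.get_calibration(name): a dict with "mtx" (3x3 intrinsics, pixels), "xyz" and "rotation" of the camera in the world. Camera axes: x right, y up, looking along -z (the intrinsics and any distortion apply to the point x, -y, -z); pixel columns grow to the right and rows downward; lengths in mm; the calibration is good to about 2 mm. A picture is of the moment at which its call begins. get_calibration takes no time and is no camera call.
- manip.close_job(): hands the job in, once; it reports no verdict.
The state is a dict: "time_s": time; "qpos": joint angles; "qvel": joint speeds; "joint_torque": joint torques, N m; "eef_pos": TCP position; "tool_rot": TCP orientation; "ft_force": force on the tool from outside, world axes, zero at the start; "wrist_torque": the same for the moment, N m; "finger_gap": finger opening in mm.
Only numpy, scipy, OpenCV 4.12 (cv2) and the standard library are available. Lean on these libraries where they do the work, as an engineer would, in place of code of your own. Each camera call takes 0.05 s, during which the arm holds its last target.

### The job

Stand the round specimen cup upright on the bed of the small vice, between the sliding jaw and the stop, and let go of it. Then close the vice by turning the black bar knob on the carriage clockwise, going along with the knob as its carriage travels (do not shove the carriage block itself), until the cup is held snugly against the sprung stop, ready to be opened with one hand. The cup is thin, so squeeze it only gently, and leave the tub and the small carton alone.

Things in the scene. Friction and masses are not known exactly. Their poses are not given: they have to be found in the camera images.
- cup_mid (a point): Middle of the specimen cup, half-way up (33 mm over its foot). Clear cup with a wide screw cap, 66 mm tall in all; cap 60 mm across, its top 14 mm; body tapers from 54 mm under the cap to about 48 mm at the foot, 50 mm at jaw height. Loose, 0.04 to 0.09 kg. It changes places with the tub and the carton.
- specimen_cup: The same cup; origin at the centre of its underside, z up its axis.
- vice: Bed of the vice, fixed to the bench: grey plate 110 (x) x 260 (y) x 12 mm, origin under its centre; two steel rails at x = +-46 mm stand 5 mm higher. The carriage is at the -y end and travels to +y, the stop is on the +y part. Jaw and stop pad reach 48 mm over the bench.
- carriage: Carriage block with the jaw, aluminium, 74 (x) x 82 (y) mm, top 41 mm (jaw 48 mm) over the bench. Origin on the bed's top under the knob's axis; the flat rubber face of the jaw, 56 mm wide, lies 46 mm to +y of it. It slides along the vice's y only, 20 mm per rad of the knob.
- knob_grip (a point): On the knob's axis, 78 mm over the bench, 7 mm under the top of its bar. The black bar is 46 mm long, 14 mm thick, 30 mm tall (55 to 85 mm over the bench), pinched across its thickness from above; under it a narrow neck and a flat dial 48 mm across, top 49 mm over the bench. It travels with the carriage.
- feed_knob (a joint): Knob angle, rad, clockwise from above positive; 0 = fully open, starts 0 to 0.3, limit 2.75. The bar points along the vice's x turned by minus this angle. Each rad moves carriage and knob together 20 mm to +y. Friction of 0.24 N m holds it where left (up to 12 N of clamping); each N on the cup adds 0.02 N m. The pushed cup meets the stop at 1.4 to 2.25 rad, so regrasp.
- swab_tub: Bystander: small round tub, 48 mm across, 41 mm tall, shorter and narrower than the cup. Origin at the centre of its underside.
- kit_box: Bystander: small carton 51 x 62 x 35 mm. Origin at the centre of its underside.
- bed_mid (a point): Point on the bed's top, on its centre line, 20 mm to +y of its middle: about where the cup stands. The stop, a grey block to +y of it, may be bolted anywhere along the slots and is not measured: feel for it. Its rubber V pad, 60 mm wide, is sprung (2.5 N per mm) and centres the cup. With the knob at 0 the gap from the jaw to the pad's lips is 73 to 89 mm.
Mind the look-alikes: they are no part of the job. What is shaped like the specimen_cup but turquoise or yellow is not meant.

How it is judged:
By the outcome, as a careful person would: the job done as asked, in the order asked, and still so for the second after the job is handed in, with the robot touching nothing.
It also fails if it takes over 70 s, if anything falls off the work surface, if the arm or the gripper's body presses on something with over 40 N, if the wrist force passes 120 N, or if a joint passes its speed limit or range.

## Working session

There is one attempt and no reset: what is moved stays moved. The work goes in short steps, Python scripts to look and compute and a tool call to move; the robot and the scene stay as the last step left them, time stands still between calls to the robot, and variables do not carry over. Pictures are saved under pics/ and viewed, and the job is handed in when it is done.

Besides the shell and the picture viewer there is one more tool, called after ">>>" in YAML: its name, and indented under it one key for each argument. step_arm: Moves the arm, as the interface text tells. Its arguments: {"type":"object","properties":{"rows":{"type":"array"},"newtons":{"type":"number"}},"required":["rows"]}

```bash
mkdir -p pics; ls
python3 - <<'E'
from bench import monitor, optics, manip
import cv2, numpy as np
s=monitor.observe(); print(s)
for n in("scene","top"):
    c=optics.get_calibration(n); print(n,c)
    p,d=optics.read_camera(n)
    np.savez(f"pics/{n}0.npz",p=p,d=d)
    cv2.imwrite(f"pics/{n}0.png",cv2.resize(p[:,:,::-1],(768,576),interpolation=cv2.INTER_CUBIC))
E
```

```text
pics
{'time_s': 0.0, 'qpos': array([-1.19717009,  0.5220335 , -0.03634727,  1.59999299,  0.02122635,
        1.02108602, -0.11279461]), 'qvel': array([-4.26832267e-04,  1.04963871e-03,  8.76933426e-04, -4.18078106e-04,
       -7.92484645e-05, -1.15985712e-03, -1.01704221e-03]), 'joint_torque': array([ 2.49393488e-03, -9.27099967e+01,  1.98158652e+00, -3.69953156e+01,
        1.80634763e-02,  8.02283641e-03, -2.60473439e-05]), 'eef_pos': array([268.26124537, 564.13589485, 230.71874311]), 'tool_rot': array([-3.14046245e+00,  9.26954450e-05,  2.69779262e+00]), 'ft_force': array([-0.215055  ,  0.17668132, -0.00161308]), 'wrist_torque': array([-0.02059448, -0.01436188,  0.02841861]), 'finger_gap': 85.53450126914395}
scene {'mtx': array([[423.80583325,   0.        , 260.61819652],
       [  0.        , 423.80583325, 187.84583754],
       [  0.        ,   0.        ,   1.        ]]), 'xyz': array([ -17.42706584, -565.94584773,  728.58692605]), 'rotation': array([ 0.86665759,  0.01189286, -0.7704497 ])}
top {'mtx': array([[428.46640112,   0.        , 260.63034155],
       [  0.        , 428.46640112, 192.14037529],
       [  0.        ,   0.        ,   1.        ]]), 'xyz': array([ 289.25417672,  -27.3374277 , 1213.80812231]), 'rotation': array([ 0.19167346,  0.00514856, -1.56307098])}
```

View pics/scene0.png

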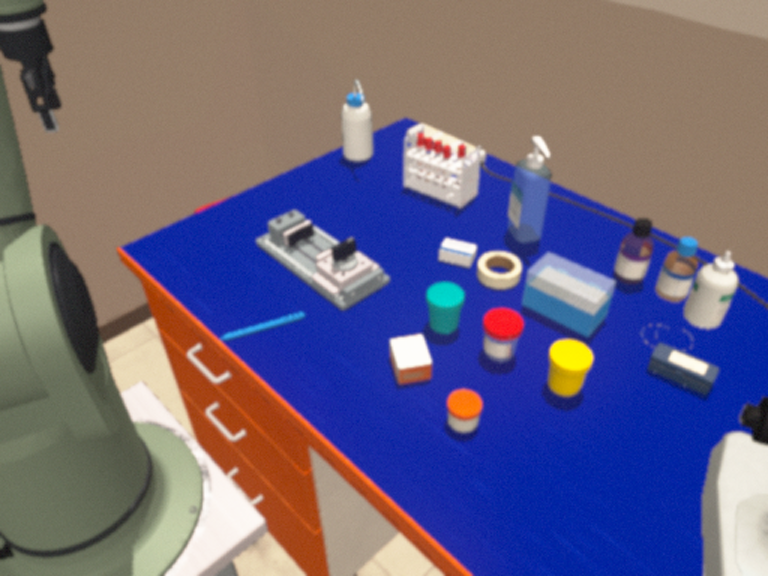

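View pics/top0.png

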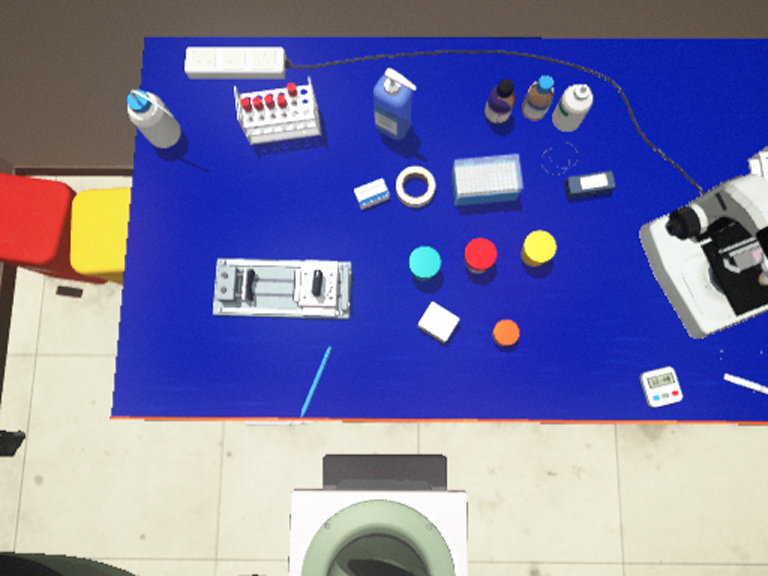

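The candidates are red-capped (scene 502,334; top 480,254), turquoise (444,307; 425,262), yellow (569,367; 539,248) and the short orange tub (464,411; 506,333). Red-capped is the one with a clear body that isn't a forbidden colour and isn't short. I'll confirm it with a crop and measure.

```bash
cat > h.py <<'E'
import numpy as np, cv2
from scipy.spatial.transform import Rotation as Ro
from bench import monitor, optics, manip
def cloud(n,p,d):
    c=optics.get_calibration(n);K=c["mtx"];R=Ro.from_euler("xyz",c["rotation"]).as_matrix()
    v,u=np.mgrid[0:384,0:512]
    x=(u-K[0,2])/K[0,0]*d; y=(v-K[1,2])/K[1,1]*d
    P=np.stack([x,-y,-d],-1)@R.T+c["xyz"]
    P[d==0]=np.nan
    return P
def proj(n,X):
    c=optics.get_calibration(n);K=c["mtx"];R=Ro.from_euler("xyz",c["rotation"]).as_matrix()
    q=(np.atleast_2d(X)-c["xyz"])@R; q=q*[1,-1,-1]; q=q@K.T
    return q[:,:2]/q[:,2:]
def ray(n,uv):
    c=optics.get_calibration(n);K=c["mtx"];R=Ro.from_euler("xyz",c["rotation"]).as_matrix()
    d=np.array([(uv[0]-K[0,2])/K[0,0],-(uv[1]-K[1,2])/K[1,1],-1])@R.T
    return c["xyz"],d
E
python3 - <<'E'
from h import *
ims=[]
for n,(r0,r1,c0,c1) in {"scene":(130,300,150,420),"top":(150,240,130,380)}.items():
    z=np.load(f"pics/{n}0.npz");p,d=z["p"],z["d"];P=cloud(n,p,d)
    cv2.imwrite(f"pics/{n}_c.png",cv2.resize(p[r0:r1,c0:c1,::-1],None,fx=2.9,fy=2.9,interpolation=cv2.INTER_CUBIC))
    hsv=cv2.cvtColor(p,cv2.COLOR_RGB2HSV).astype(int);H,S,V=hsv[...,0],hsv[...,1],hsv[...,2]
    nm,l,st,ce=cv2.connectedComponentsWithStats((((H<14)|(H>172))&(S>150)&(V>120)).astype(np.uint8))
    for i in range(1,nm):
        if 60<st[i,4]<3000:
            m=(l==i); Q=P[m]; print(n,st[i],ce[i].round(1),np.nanmedian(Q,0).round(1),np.nanpercentile(Q,[2,98],axis=0).round(1).tolist())
    # table
    m=(H>110)&(H<130)&(S>200); print("table z",np.nanpercentile(P[m][:,2],[10,50,90]))
    # vice box region
    sel=(P[...,0]>380)&(P[...,0]<560)&(P[...,1]>20)&(P[...,1]<340)
    for lo,hi in((8,22),(34,45),(45,53),(70,92)):
        Q=P[sel&(P[...,2]>lo)&(P[...,2]<hi)]; print(lo,hi,len(Q),np.percentile(Q,[1,50,99],axis=0).round(1).tolist() if len(Q) else "")
        if len(Q)>5: print(cv2.minAreaRect(Q[:,:2].astype(np.float32)))
E
```

```text
scene [279  89  21  16 105] [288.1  96.3] [851.8 223.8 101.5] [[843.5, 182.8, 90.9], [862.4, 253.5, 113.2]]
scene [323 206  25  21 409] [335.  215.9] [ 571.2 -186.    65.2] [[548.9, -210.3, 55.5], [598.8, -159.2, 67.5]]
scene [267 244  20  11  98] [277.3 248.6] [ 444.8 -135.1   17.7] [[422.5, -143.9, 0.8], [457.7, -120.6, 27.7]]
scene [299 260  22  20 218] [309. 269.] [ 434.5 -230.6   39.7] [[412.6, -253.1, 31.9], [456.1, -211.5, 42.4]]
table z [-2.40885919 -0.70282645  1.02983324]
8 22 1029 [[396.2, 59.7, 8.3], [489.3, 206.5, 12.1], [557.8, 314.2, 21.7]]
((510.031005859375, 176.7888946533203), (250.99520874023438, 183.2403564453125), 67.00031280517578)
34 45 531 [[481.7, 63.4, 34.2], [505.7, 123.7, 39.9], [554.9, 295.1, 44.8]]
((521.7953491210938, 180.25323486328125), (240.49777221679688, 80.03997039794922), 88.36749267578125)
45 53 333 [[491.5, 92.0, 45.1], [516.7, 250.7, 47.7], [552.8, 302.1, 52.0]]
((519.8876953125, 197.812744140625), (214.61219787597656, 64.81076049804688), 87.97148895263672)
70 92 119 [[496.0, 106.9, 70.1], [515.7, 111.6, 81.2], [539.6, 122.8, 87.0]]
((518.0064
[... 1027 characters left out ...]
[396.5, 60.2, 8.4], [497.4, 206.4, 13.5], [559.2, 317.0, 21.4]]
((471.0198974609375, 177.44277954101562), (177.612548828125, 283.183349609375), 0.011257976293563843)
34 45 562 [[482.2, 63.1, 34.3], [514.4, 121.0, 40.8], [556.6, 288.5, 44.9]]
((520.8494262695312, 182.87171936035156), (241.76931762695312, 80.34564208984375), 88.47105407714844)
45 53 570 [[491.5, 90.8, 45.1], [520.5, 250.9, 48.8], [553.7, 304.0, 52.6]]
((520.9332885742188, 193.58111572265625), (68.03816986083984, 221.32789611816406), 0.17368264496326447)
70 92 95 [[497.4, 107.3, 71.2], [518.8, 114.0, 84.8], [541.5, 122.8, 89.9]]
((519.5946655273438, 115.92559814453125), (14.549090385437012, 44.74254608154297), 83.9742660522461)
```

View pics/scene_c.png

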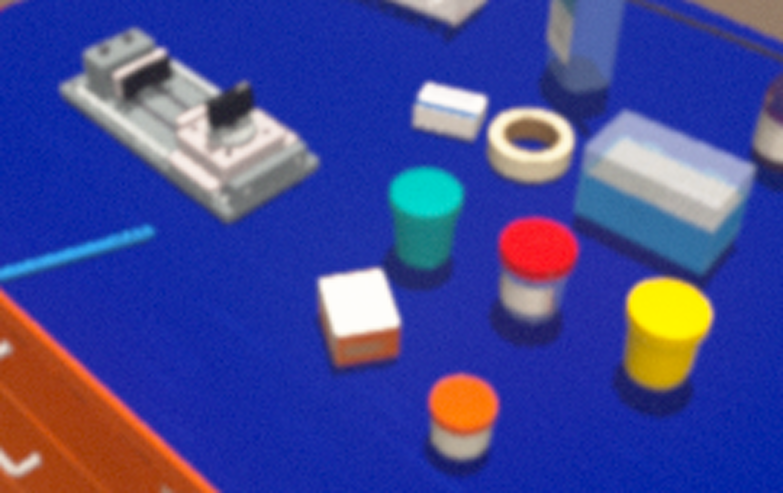

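View pics/top_c.png

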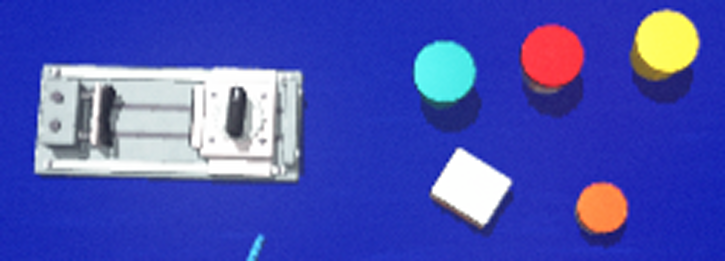

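The crop confirms the red-capped cup has a clear body and the same height as the look-alikes, so it is the target. The orange one is the short tub. Next I refine the vice, knob and cup poses.

Run:
```python
from h import *
def backproj(n,px,z):
    out=[]
    for uv in px:
        o,d=ray(n,uv); t=(z-o[2])/d[2]; out.append((o+t*d)[:2])
    return np.array(out)
for n in("top","scene"):
    z=np.load(f"pics/{n}0.npz");p,d=z["p"],z["d"];P=cloud(n,p,d)
    hsv=cv2.cvtColor(p,cv2.COLOR_RGB2HSV).astype(int);H,S,V=hsv[...,0],hsv[...,1],hsv[...,2]
    reg=(P[...,0]>370)&(P[...,0]<590)&(P[...,1]>20)&(P[...,1]<350)
    m=(reg&~((H>105)&(H<135)&(S>150))).astype(np.uint8)
    nm,l,st,ce=cv2.connectedComponentsWithStats(m); k=1+np.argmax(st[1:,4]); print(st[k])
    m=(l==k).astype(np.uint8)
    c=max(cv2.findContours(m,cv2.RETR_EXTERNAL,cv2.CHAIN_APPROX_NONE)[0],key=len)[:,0]
    B=backproj(n,c,12); print(n,"bed",cv2.minAreaRect(B.astype(np.float32)))
    # sides by lines: +-x edges
    if n=="top":
        for lo,hi in((440,480),(560,600)): pass
        x=B[:,0]; 
        for sgn in(-1,1):
            e=B[(B[:,1]>80)&(B[:,1]<300)]; 
            e=e[(e[:,0]<500)] if sgn<0 else e[(e[:,0]>540)]
            print("edge",sgn,np.polyfit(e[:,1],e[:,0],1),np.polyval(np.polyfit(e[:,1],e[:,0],1),190))
        cv2.imwrite("pics/vice_top.png",cv2.resize(p[165:220,135:245,::-1],None,fx=7,fy=7,interpolation=cv2.INTER_CUBIC))
    # knob top pixels
    dark=(V<70)&reg
    nm,l,st,ce=cv2.connectedComponentsWithStats(dark.astype(np.uint8))
    for i in range(1,nm):
        if st[i,4]>12:
            Q=P[l==i]; print(" dark",st[i],ce[i].round(1),np.nanmedian(Q,0).round(1), backproj(n,[ce[i]],80).round(1))
    # cap circle
    red=(((H<8)|(H>172))&(S>150)&(V>120)&(P[...,0]>530)&(P[...,0]<620)&(P[...,1]<-130)&(P[...,1]>-240))
    c=max(cv2.findContours(red.astype(np.uint8),cv2.RETR_EXTERNAL,cv2.CHAIN_APPROX_NONE)[0],key=len)[:,0]
    B=backproj(n,c,66); print(n,"cap",cv2.minEnclosingCircle(B.astype(np.float32)), cv2.fitEllipse(B.astype(np.float32)))
    T=P[red]; print("z cap", np.nanpercentile(T[:,2],[50,75,90]))
    k=reg&(P[...,2]>72)&(P[...,2]<92); Q=P[k]; print("knob",np.nanmedian(Q,0),cv2.minAreaRect(backproj(n,np.argwhere(k)[:,::-1],85).astype(np.float32)))
```

```text
[ 142  172   93   41 3554]
top bed ((521.893798828125, 187.93545532226562), (261.6784362792969, 114.45951843261719), 89.14637756347656)
edge -1 [2.79244835e-02 4.61543969e+02] 466.84962132731306
edge 1 [1.64964925e-02 5.74690802e+02] 577.8251354395625
 dark [165 180   5  20  39] [166.9 189.3] [525.7 243.5  39.4] [[515.2 233.6]]
top cap ((577.9711303710938, -182.5979461669922), 29.25028419494629) ((578.0747680664062, -182.62440490722656), (55.4521484375, 56.581825256347656), 81.70594024658203)
z cap [67.26663212 68.7248286  69.81121971]
knob [519.04369346 114.0725577   84.79427324] ((518.7759399414062, 115.10008239746094), (15.137738227844238, 45.2248649597168), 82.48017120361328)
[ 170  140   90   67 2960]
scene bed ((529.6912841796875, 197.74234008789062), (302.6030578613281, 144.57020568847656), 88.68925476074219)
 dark [193 151  15  13  97] [200.  156.6] [522.7 244.1  31.9] [[484.6 188.5]]
 dark [222 161  14  13 115] [228.7 166.9] [514.6 110.   72.6] [[508.8 102.5]]
scene cap ((570.8863525390625, -187.23394775390625), 32.59133529663086) ((571.0144653320312, -186.90704345703125), (54.250308990478516, 63.3709831237793), 125.39221954345703)
z cap [65.16043381 65.9638268  66.65807963]
knob [516.17211225 111.70363248  81.77909923] ((513.6991577148438, 108.05741882324219), (25.081758499145508, 51.08546829223633), 83.1006088256836)
```

View pics/vice_top.png

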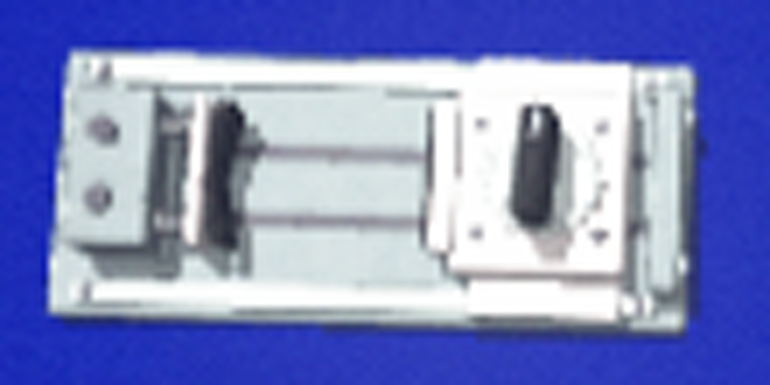

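>>> step_arm:
  rows:
    - {"az": 7.1,"gripper": 1}
    - {"az": 7.1}
    - {"az": 7.1}
    - {"az": 7.1}
    - {"az": 7.1}
  newtons: 20

```text
invalid input at $.rows[0]: expected keys gripper, dx, dy, dz, ax, ay, az
```

>>> step_arm:
  rows:
    - {"az": 7.1}
    - {"az": 7.1}
    - {"az": 7.1}
    - {"az": 7.1}
    - {"az": 0.7}

```text
invalid input at $.rows[0]: expected keys gripper, dx, dy, dz, ax, ay, az
```

All keys are required in each row.

>>> step_arm:
  rows:
    - {"gripper": 1,"dx": 0,"dy": 0,"dz": 0,"ax": 0,"ay": 0,"az": 7.1}
    - {"gripper": 1,"dx": 0,"dy": 0,"dz": 0,"ax": 0,"ay": 0,"az": 7.1}
    - {"gripper": 1,"dx": 0,"dy": 0,"dz": 0,"ax": 0,"ay": 0,"az": 7.1}
    - {"gripper": 1,"dx": 0,"dy": 0,"dz": 0,"ax": 0,"ay": 0,"az": 7.1}
    - {"gripper": 1,"dx": 0,"dy": 0,"dz": 0,"ax": 0,"ay": 0,"az": 7.1}
  newtons: 20

```text
time_s: 0.52
eef_pos: [268.3, 564.3, 231.0]
tool_rot: [-3.141, 0.0, 2.072]
ft_force: [-0.3, 0.5, 0.9]
finger_gap: 85.1
```

>>> step_arm:
  rows:
    - {"gripper": 1,"dx": 0,"dy": 0,"dz": 0,"ax": 0,"ay": 0,"az": 7.1}
    - {"gripper": 1,"dx": 0,"dy": 0,"dz": 0,"ax": 0,"ay": 0,"az": 7.1}
    - {"gripper": 1,"dx": 0,"dy": 0,"dz": 0,"ax": 0,"ay": 0,"az": 7.1}
    - {"gripper": 1,"dx": 0,"dy": 0,"dz": 0,"ax": 0,"ay": 0,"az": 7.1}
    - {"gripper": 1,"dx": 0,"dy": 0,"dz": 0,"ax": 0,"ay": 0,"az": 0.7}

```text
time_s: 0.93
eef_pos: [268.1, 564.3, 230.9]
tool_rot: [-3.142, 0.001, 1.564]
ft_force: [0.2, -0.0, 0.4]
finger_gap: 85.7
```

>>> step_arm:
  rows:
    - {"gripper": 1,"dx": -37.4,"dy": 15.5,"dz": 0,"ax": 0,"ay": 0,"az": 0}
    - {"gripper": 1,"dx": -37.4,"dy": 15.5,"dz": 0,"ax": 0,"ay": 0,"az": 0}
    - {"gripper": 1,"dx": -37.4,"dy": 15.5,"dz": 0,"ax": 0,"ay": 0,"az": 0}
    - {"gripper": 1,"dx": -37.4,"dy": 15.5,"dz": 0,"ax": 0,"ay": 0,"az": 0}
    - {"gripper": 1,"dx": -37.4,"dy": 15.5,"dz": 0,"ax": 0,"ay": 0,"az": 0}

```text
time_s: 1.35
eef_pos: [346.0, 375.5, 231.2]
tool_rot: [-3.142, 0.0, 1.575]
ft_force: [1.2, -0.5, 0.5]
finger_gap: 85.2
```

>>> step_arm:
  rows:
    - {"gripper": 1,"dx": -37.4,"dy": 15.5,"dz": 0,"ax": 0,"ay": 0,"az": 0}
    - {"gripper": 1,"dx": -37.4,"dy": 15.5,"dz": 0,"ax": 0,"ay": 0,"az": 0}
    - {"gripper": 1,"dx": -37.4,"dy": 15.5,"dz": 0,"ax": 0,"ay": 0,"az": 0}
    - {"gripper": 1,"dx": -37.4,"dy": 15.5,"dz": 0,"ax": 0,"ay": 0,"az": 0}
    - {"gripper": 1,"dx": -37.4,"dy": 15.5,"dz": 0,"ax": 0,"ay": 0,"az": 0}

```text
time_s: 1.77
eef_pos: [423.4, 188.5, 231.4]
tool_rot: [3.141, -0.0, 1.575]
ft_force: [1.4, 0.6, -0.2]
finger_gap: 85.1
```

>>> step_arm:
  rows:
    - {"gripper": 1,"dx": -37.4,"dy": 15.5,"dz": 0,"ax": 0,"ay": 0,"az": 0}
    - {"gripper": 1,"dx": -37.4,"dy": 15.5,"dz": 0,"ax": 0,"ay": 0,"az": 0}
    - {"gripper": 1,"dx": -37.4,"dy": 15.5,"dz": 0,"ax": 0,"ay": 0,"az": 0}
    - {"gripper": 1,"dx": -37.4,"dy": 15.5,"dz": 0,"ax": 0,"ay": 0,"az": 0}
    - {"gripper": 1,"dx": -37.4,"dy": 15.5,"dz": 0,"ax": 0,"ay": 0,"az": 0}

```text
time_s: 2.18
eef_pos: [500.9, 1.4, 231.4]
tool_rot: [3.141, -0.0, 1.575]
ft_force: [1.7, 0.4, 0.7]
finger_gap: 85.5
```

>>> step_arm:
  rows:
    - {"gripper": 1,"dx": -37.4,"dy": 15.5,"dz": 0,"ax": 0,"ay": 0,"az": 0}
    - {"gripper": 1,"dx": -37.4,"dy": 15.5,"dz": 0,"ax": 0,"ay": 0,"az": 0}
    - {"gripper": 1,"dx": -37.4,"dy": 15.5,"dz": 0,"ax": 0,"ay": 0,"az": 0}
    - {"gripper": 1,"dx": -37.4,"dy": 15.5,"dz": 0,"ax": 0,"ay": 0,"az": 0}
    - {"gripper": 1,"dx": 0,"dy": 0,"dz": 0,"ax": 0,"ay": 0,"az": 0}

```text
time_s: 2.6
eef_pos: [563.3, -154.2, 231.2]
tool_rot: [3.141, 0.004, 1.567]
ft_force: [-0.9, -0.2, 0.6]
finger_gap: 85.3
```

>>> step_arm:
  rows:
    - {"gripper": 1,"dx": -29,"dy": 14,"dz": 0,"ax": 0,"ay": 0,"az": 0}
    - {"gripper": 1,"dx": 0,"dy": 0,"dz": 40,"ax": 0,"ay": 0,"az": 0}
    - {"gripper": 1,"dx": 0,"dy": 0,"dz": 40,"ax": 0,"ay": 0,"az": 0}
    - {"gripper": 1,"dx": 0,"dy": 0,"dz": 30,"ax": 0,"ay": 0,"az": 0}
    - {"gripper": 1,"dx": 0,"dy": 0,"dz": 0,"ax": 0,"ay": 0,"az": 0}

```text
time_s: 3.02
eef_pos: [573.5, -174.3, 115.9]
tool_rot: [-3.134, -0.002, 1.574]
ft_force: [-0.1, 0.4, 0.2]
finger_gap: 85.3
```

Run:
```python
from h import *
s=monitor.observe();print(s["eef_pos"],s["tool_rot"],s["qpos"])
p,d=optics.read_camera("scene");print(proj("scene",s["eef_pos"]))
cv2.imwrite("pics/s1.png",cv2.resize(p[130:300,230:430,::-1],None,fx=3.5,fy=3.5,interpolation=cv2.INTER_CUBIC))
```

```text
[ 573.51572651 -174.30699926  115.86424153] [-3.13351377e+00 -1.81960265e-03  1.57380777e+00] [-0.05354517  0.66184107  0.36967165  1.77284028 -0.32247024  0.77542609
  0.48224317]
[[333.40195637 195.74794942]]
```

View pics/s1.png

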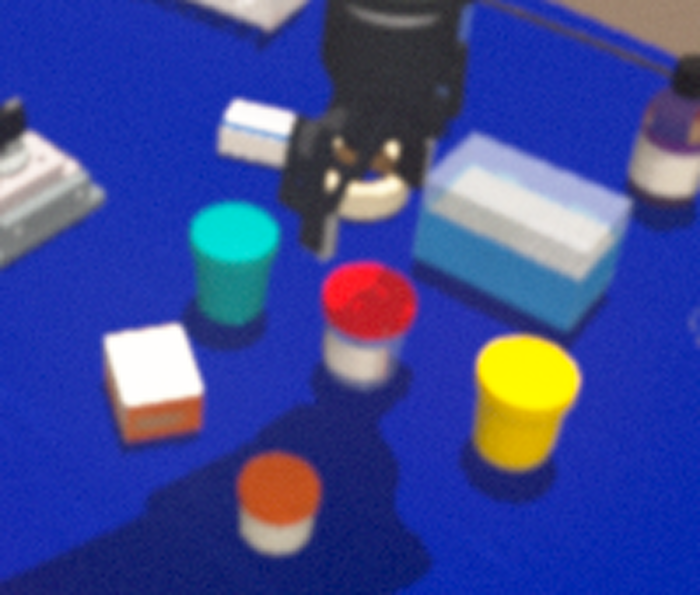

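The open gripper hangs above the red cap (crop 368,300), with clear room to the turquoise and yellow cups. I let it settle, then correct.

>>> step_arm:
  rows:
    - {"gripper": 1,"dx": 0,"dy": 0,"dz": 0,"ax": 0,"ay": 0,"az": 0}
    - {"gripper": 1,"dx": 0,"dy": 0,"dz": 0,"ax": 0,"ay": 0,"az": 0}
    - {"gripper": 1,"dx": 0,"dy": 0,"dz": 0,"ax": 0,"ay": 0,"az": 0}

```text
time_s: 3.32
eef_pos: [577.5, -175.5, 123.4]
tool_rot: [3.139, 0.0, 1.571]
ft_force: [0.1, -0.2, 1.2]
finger_gap: 85.4
```

>>> step_arm:
  rows:
    - {"gripper": 1,"dx": -8,"dy": -1,"dz": 0,"ax": 0,"ay": 0,"az": 0}
    - {"gripper": 1,"dx": 0,"dy": 0,"dz": 25,"ax": 0,"ay": 0,"az": 0}
    - {"gripper": 1,"dx": 0,"dy": 0,"dz": 25,"ax": 0,"ay": 0,"az": 0}
    - {"gripper": 1,"dx": 0,"dy": 0,"dz": 25,"ax": 0,"ay": 0,"az": 0}
    - {"gripper": 1,"dx": 0,"dy": 0,"dz": 16,"ax": 0,"ay": 0,"az": 0}

```text
time_s: 3.73
eef_pos: [575.2, -183.7, 29.1]
tool_rot: [-3.141, -0.0, 1.571]
ft_force: [0.6, -0.1, -0.9]
finger_gap: 85.3
```

>>> step_arm:
  rows:
    - {"gripper": 1,"dx": 0,"dy": 0,"dz": 0,"ax": 0,"ay": 0,"az": 0}
    - {"gripper": 1,"dx": 0,"dy": 0,"dz": 0,"ax": 0,"ay": 0,"az": 0}
    - {"gripper": 1,"dx": 0,"dy": 0,"dz": 0,"ax": 0,"ay": 0,"az": 0}

```text
time_s: 3.98
eef_pos: [576.2, -184.0, 31.8]
tool_rot: [3.14, 0.001, 1.57]
ft_force: [0.1, -0.2, -0.7]
finger_gap: 85.3
```

Run:
```python
from h import *
s=monitor.observe();print(s["eef_pos"],s["tool_rot"],s["ft_force"])
ims=[]
p,d=optics.read_camera("scene");ims.append(p[170:270,270:400])
p,d=optics.read_camera("top");ims.append(p[120:220,255:385])
cv2.imwrite("pics/s2.png",cv2.resize(np.hstack(ims)[:,:,::-1],None,fx=3,fy=3,interpolation=cv2.INTER_CUBIC))
```

```text
[ 576.17354408 -183.97622125   31.80382228] [3.13995097e+00 5.50092400e-04 1.57006555e+00] [ 0.08497176 -0.20992059 -0.73417711]
```

View pics/s2.png

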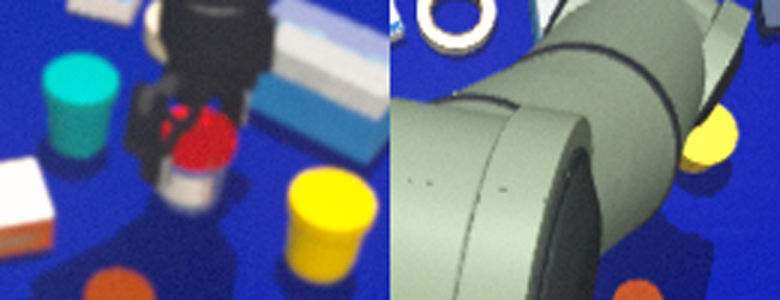

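>>> step_arm:
  rows:
    - {"gripper": 0.6,"dx": 0,"dy": 0,"dz": 0,"ax": 0,"ay": 0,"az": 0}
    - {"gripper": 0.6,"dx": 0,"dy": 0,"dz": 0,"ax": 0,"ay": 0,"az": 0}
    - {"gripper": 0.6,"dx": 0,"dy": 0,"dz": 0,"ax": 0,"ay": 0,"az": 0}
    - {"gripper": 0.6,"dx": 0,"dy": 0,"dz": 0,"ax": 0,"ay": 0,"az": 0}
    - {"gripper": 0.6,"dx": 0,"dy": 0,"dz": 0,"ax": 0,"ay": 0,"az": 0}
  newtons: 20

```text
time_s: 4.5
eef_pos: [575.8, -183.5, 31.0]
tool_rot: [3.141, 0.0, 1.57]
ft_force: [-0.9, 0.6, 7.4]
finger_gap: 56.7
```

>>> step_arm:
  rows:
    - {"gripper": 0.6,"dx": 0,"dy": 0,"dz": 0,"ax": 0,"ay": 0,"az": 0}
    - {"gripper": 0.6,"dx": 0,"dy": 0,"dz": 0,"ax": 0,"ay": 0,"az": 0}
    - {"gripper": 0.6,"dx": 0,"dy": 0,"dz": 0,"ax": 0,"ay": 0,"az": 0}

```text
time_s: 4.75
eef_pos: [575.7, -183.5, 30.9]
tool_rot: [3.141, 0.0, 1.57]
ft_force: [-0.8, 0.2, 8.2]
finger_gap: 56.5
```

Run:
```python
from h import *
s=monitor.observe();print(s["eef_pos"],s["tool_rot"],s["ft_force"],s["wrist_torque"])
p,d=optics.read_camera("scene")
cv2.imwrite("pics/s3.png",cv2.resize(p[185:255,290:380][:,:,::-1],None,fx=7,fy=7,interpolation=cv2.INTER_CUBIC))
for X in ([577,-183,66],[577,-183,52],[577,-183,0],[546,-183.5,40]): print(X,(proj("scene",X)-[290,185])*7)
```

```text
[ 575.74883257 -183.48522686   30.94845518] [3.14089098e+00 1.69418167e-04 1.57023328e+00] [-0.80547063  0.23087975  8.19596338] [0.04119682 0.47438376 0.01380193]
[577, -183, 66] [[316.62409176 199.31755751]]
[577, -183, 52] [[312.2159062 230.5397415]]
[577, -183, 0] [[296.54541852 341.53027106]]
[546, -183.5, 40] [[249.27326141 305.80809742]]
```

View pics/s3.png

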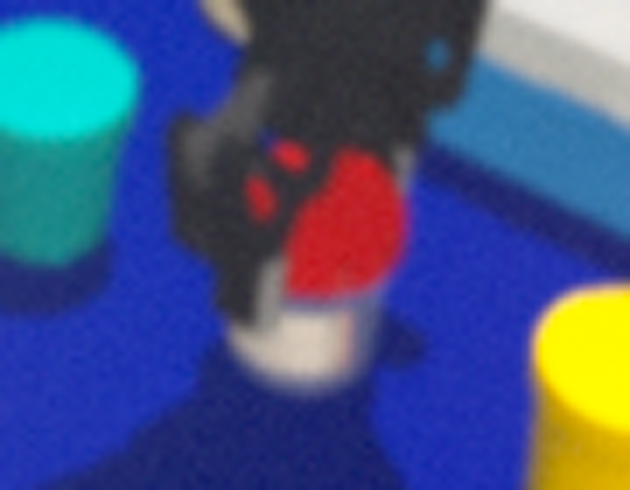

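>>> step_arm:
  rows:
    - {"gripper": 0.6,"dx": 0,"dy": 0,"dz": -5,"ax": 0,"ay": 0,"az": 0}
    - {"gripper": 0.6,"dx": 0,"dy": 0,"dz": -15,"ax": 0,"ay": 0,"az": 0}
    - {"gripper": 0.6,"dx": 0,"dy": 0,"dz": -25,"ax": 0,"ay": 0,"az": 0}
    - {"gripper": 0.6,"dx": 0,"dy": 0,"dz": -30,"ax": 0,"ay": 0,"az": 0}
    - {"gripper": 0.6,"dx": 0,"dy": 0,"dz": -30,"ax": 0,"ay": 0,"az": 0}

```text
time_s: 5.22
eef_pos: [575.0, -183.3, 136.5]
tool_rot: [-3.141, -0.0, 1.57]
ft_force: [0.6, 0.9, 0.3]
finger_gap: 56.8
```

>>> step_arm:
  rows:
    - {"gripper": 0.6,"dx": 0,"dy": 0,"dz": -15,"ax": 0,"ay": 0,"az": 0}
    - {"gripper": 0.6,"dx": 0,"dy": 0,"dz": 0,"ax": 0,"ay": 0,"az": 0}
    - {"gripper": 0.6,"dx": 0,"dy": 0,"dz": 0,"ax": 0,"ay": 0,"az": 0}

```text
time_s: 5.47
eef_pos: [575.8, -183.2, 151.1]
tool_rot: [3.14, 0.0, 1.571]
ft_force: [-0.5, 0.1, -1.4]
finger_gap: 56.5
```

Run:
```python
from h import *
s=monitor.observe();print(s["eef_pos"],s["tool_rot"],s["ft_force"],s["finger_gap"])
p,d=optics.read_camera("scene")
cv2.imwrite("pics/s4.png",cv2.resize(p[120:255,270:400][:,:,::-1],None,fx=4,fy=4,interpolation=cv2.INTER_CUBIC))
```

```text
[ 575.78723743 -183.17265928  151.06322085] [3.14015603e+00 4.40259142e-05 1.57062065e+00] [-0.49909597  0.13017729 -1.38961054] 56.493069842503736
```

View pics/s4.png

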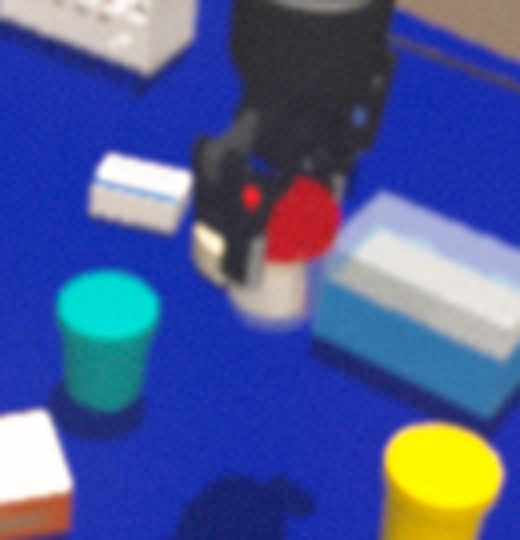

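>>> step_arm:
  rows:
    - {"gripper": 0.6,"dx": 10,"dy": -1.4,"dz": 0,"ax": 0,"ay": 0,"az": 0}
    - {"gripper": 0.6,"dx": 20,"dy": -2.8,"dz": 0,"ax": 0,"ay": 0,"az": 0}
    - {"gripper": 0.6,"dx": 31,"dy": -4.3,"dz": 0,"ax": 0,"ay": 0,"az": 0}
    - {"gripper": 0.6,"dx": 31,"dy": -4.3,"dz": 0,"ax": 0,"ay": 0,"az": 0}
    - {"gripper": 0.6,"dx": 31,"dy": -4.3,"dz": 0,"ax": 0,"ay": 0,"az": 0}

```text
time_s: 5.93
eef_pos: [557.2, -58.4, 149.2]
tool_rot: [-3.14, -0.0, 1.57]
ft_force: [1.4, -0.0, -0.6]
finger_gap: 56.7
```

>>> step_arm:
  rows:
    - {"gripper": 0.6,"dx": 31,"dy": -4.3,"dz": 0,"ax": 0,"ay": 0,"az": 0}
    - {"gripper": 0.6,"dx": 31,"dy": -4.3,"dz": 0,"ax": 0,"ay": 0,"az": 0}
    - {"gripper": 0.6,"dx": 31,"dy": -4.3,"dz": 0,"ax": 0,"ay": 0,"az": 0}
    - {"gripper": 0.6,"dx": 31,"dy": -4.3,"dz": 0,"ax": 0,"ay": 0,"az": 0}
    - {"gripper": 0.6,"dx": 31,"dy": -4.3,"dz": 0,"ax": 0,"ay": 0,"az": 0}

```text
time_s: 6.35
eef_pos: [535.7, 96.7, 149.3]
tool_rot: [-3.14, 0.0, 1.571]
ft_force: [1.3, 0.1, -0.7]
finger_gap: 56.4
```

>>> step_arm:
  rows:
    - {"gripper": 0.6,"dx": 31,"dy": -4.3,"dz": 0,"ax": 0,"ay": 0,"az": 0}
    - {"gripper": 0.6,"dx": 31,"dy": -4.3,"dz": 0,"ax": 0,"ay": 0,"az": 0}
    - {"gripper": 0.6,"dx": 25,"dy": -3.5,"dz": 0,"ax": 0,"ay": 0,"az": 0}
    - {"gripper": 0.6,"dx": 12,"dy": -2,"dz": 0,"ax": 0,"ay": 0,"az": 0}
    - {"gripper": 0.6,"dx": 6,"dy": -1,"dz": 0,"ax": 0,"ay": 0,"az": 0}

```text
time_s: 6.77
eef_pos: [520.7, 201.9, 149.3]
tool_rot: [-3.14, 0.0, 1.573]
ft_force: [-0.1, 0.1, -0.6]
finger_gap: 56.6
```

>>> step_arm:
  rows:
    - {"gripper": 0.6,"dx": 0,"dy": 0,"dz": 0,"ax": 0,"ay": 0,"az": 0}
    - {"gripper": 0.6,"dx": 0,"dy": 0,"dz": 0,"ax": 0,"ay": 0,"az": 0}
    - {"gripper": 0.6,"dx": 0,"dy": 0,"dz": 0,"ax": 0,"ay": 0,"az": 0}

```text
time_s: 7.02
eef_pos: [522.2, 198.0, 150.2]
tool_rot: [-3.142, 0.001, 1.568]
ft_force: [0.5, -0.9, -0.6]
finger_gap: 56.5
```

Run:
```python
from h import *
s=monitor.observe();print(s["eef_pos"],s["tool_rot"],s["ft_force"],s["finger_gap"])
ims=[]
p,d=optics.read_camera("scene");ims.append(p[80:220,150:280])
p,d=optics.read_camera("top");ims.append(p[120:260,125:255])
cv2.imwrite("pics/s5.png",cv2.resize(np.hstack(ims)[:,:,::-1],None,fx=3,fy=3,interpolation=cv2.INTER_CUBIC))
```

```text
[522.22450189 198.02107372 150.22008026] [-3.14152617e+00  7.09186733e-04  1.56829187e+00] [ 0.46692044 -0.94806667 -0.61711189] 56.54751209582768
```

View pics/s5.png

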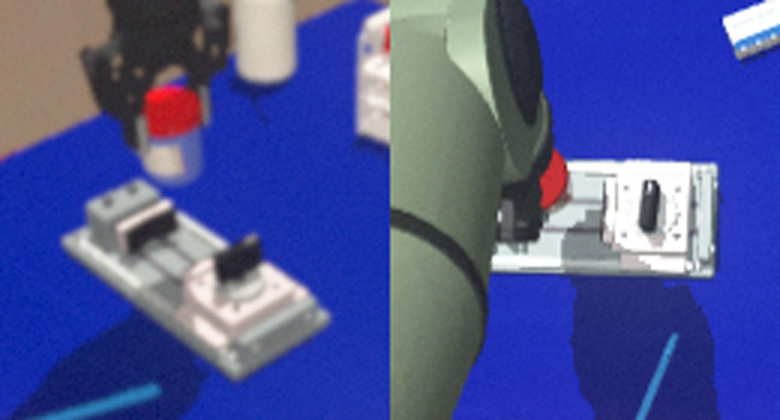

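>>> step_arm:
  rows:
    - {"gripper": 0.6,"dx": 1,"dy": 0,"dz": 10,"ax": 0,"ay": 0,"az": 0}
    - {"gripper": 0.6,"dx": 0,"dy": 0,"dz": 25,"ax": 0,"ay": 0,"az": 0}
    - {"gripper": 0.6,"dx": 0,"dy": 0,"dz": 25,"ax": 0,"ay": 0,"az": 0}
    - {"gripper": 0.6,"dx": 0,"dy": 0,"dz": 20,"ax": 0,"ay": 0,"az": 0}
    - {"gripper": 0.6,"dx": 0,"dy": 0,"dz": 10,"ax": 0,"ay": 0,"az": 0}

```text
time_s: 7.53
eef_pos: [520.9, 199.8, 57.5]
tool_rot: [-3.139, 0.001, 1.57]
ft_force: [-0.4, -0.6, -0.9]
finger_gap: 56.4
```

>>> step_arm:
  rows:
    - {"gripper": 0.6,"dx": 0,"dy": 0,"dz": 8,"ax": 0,"ay": 0,"az": 0}
    - {"gripper": 0.6,"dx": 0,"dy": 0,"dz": 0,"ax": 0,"ay": 0,"az": 0}
    - {"gripper": 0.6,"dx": 0,"dy": 0,"dz": 0,"ax": 0,"ay": 0,"az": 0}
    - {"gripper": 0.6,"dx": 0,"dy": 0,"dz": 0,"ax": 0,"ay": 0,"az": 0}

```text
time_s: 7.87
eef_pos: [522.5, 200.8, 53.2]
tool_rot: [3.14, -0.001, 1.57]
ft_force: [1.5, 0.1, -0.8]
finger_gap: 56.6
```

Run:
```python
from h import *
s=monitor.observe();print(s["eef_pos"],s["tool_rot"],s["ft_force"],s["finger_gap"])
p,d=optics.read_camera("scene")
cv2.imwrite("pics/s6.png",cv2.resize(p[120:220,160:270][:,:,::-1],None,fx=6,fy=6,interpolation=cv2.INTER_CUBIC))
```

```text
[522.53822083 200.79836868  53.20374243] [ 3.14042088e+00 -5.44427129e-04  1.57002773e+00] [ 1.45099982  0.1457714  -0.77733468] 56.56520078764285
```

View pics/s6.png

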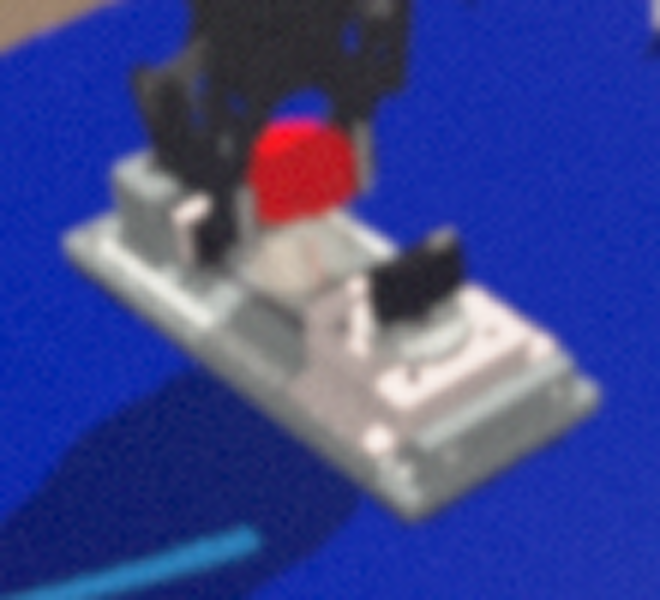

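The cup is over the gap: cap at crop (305,170), pad at (205,235), jaw at (335,310). I lower it slowly until it touches the bed.

>>> step_arm:
  rows:
    - {"gripper": 0.6,"dx": -1,"dy": 0,"dz": 3,"ax": 0,"ay": 0,"az": 0}
    - {"gripper": 0.6,"dx": 0,"dy": 0,"dz": 3,"ax": 0,"ay": 0,"az": 0}
    - {"gripper": 0.6,"dx": 0,"dy": 0,"dz": 2,"ax": 0,"ay": 0,"az": 0}
    - {"gripper": 0.6,"dx": 0,"dy": 0,"dz": 0,"ax": 0,"ay": 0,"az": 0}

```text
time_s: 8.25
eef_pos: [521.8, 199.7, 43.9]
tool_rot: [-3.141, 0.0, 1.57]
ft_force: [0.3, -0.0, -1.2]
finger_gap: 56.1
```

>>> step_arm:
  rows:
    - {"gripper": 0.6,"dx": 0,"dy": 0,"dz": 1,"ax": 0,"ay": 0,"az": 0}
    - {"gripper": 0.6,"dx": 0,"dy": 0,"dz": 0,"ax": 0,"ay": 0,"az": 0}
    - {"gripper": 0.6,"dx": 0,"dy": 0,"dz": 0,"ax": 0,"ay": 0,"az": 0}

```text
time_s: 8.5
eef_pos: [522.0, 199.7, 43.3]
tool_rot: [-3.142, 0.0, 1.57]
ft_force: [-0.2, 0.2, -0.1]
finger_gap: 56.5
```

>>> step_arm:
  rows:
    - {"gripper": 0.6,"dx": 0,"dy": 0,"dz": 1,"ax": 0,"ay": 0,"az": 0}
    - {"gripper": 0.6,"dx": 0,"dy": 0,"dz": 0,"ax": 0,"ay": 0,"az": 0}
    - {"gripper": 0.6,"dx": 0,"dy": 0,"dz": 0,"ax": 0,"ay": 0,"az": 0}

```text
time_s: 8.75
eef_pos: [522.3, 199.8, 42.8]
tool_rot: [3.141, -0.0, 1.57]
ft_force: [-1.1, -1.3, 9.7]
finger_gap: 56.1
```

>>> step_arm:
  rows:
    - {"gripper": 0.8,"dx": 0,"dy": 0,"dz": -0.5,"ax": 0,"ay": 0,"az": 0}
    - {"gripper": 1,"dx": 0,"dy": 0,"dz": 0,"ax": 0,"ay": 0,"az": 0}
    - {"gripper": 1,"dx": 0,"dy": 0,"dz": 0,"ax": 0,"ay": 0,"az": 0}
    - {"gripper": 1,"dx": 0,"dy": 0,"dz": 0,"ax": 0,"ay": 0,"az": 0}
    - {"gripper": 1,"dx": 0,"dy": 0,"dz": 0,"ax": 0,"ay": 0,"az": 0}

```text
time_s: 9.17
eef_pos: [521.9, 199.7, 42.7]
tool_rot: [-3.141, 0.0, 1.57]
ft_force: [0.2, 0.7, -0.4]
finger_gap: 85.6
```

>>> step_arm:
  rows:
    - {"gripper": 1,"dx": 0,"dy": 0,"dz": -5,"ax": 0,"ay": 0,"az": 0}
    - {"gripper": 1,"dx": 0,"dy": 0,"dz": -20,"ax": 0,"ay": 0,"az": 0}
    - {"gripper": 1,"dx": 0,"dy": 0,"dz": -30,"ax": 0,"ay": 0,"az": 0}
    - {"gripper": 1,"dx": 0,"dy": 0,"dz": -30,"ax": 0,"ay": 0,"az": 0}
    - {"gripper": 1,"dx": 0,"dy": 0,"dz": -15,"ax": 0,"ay": 0,"az": 0}

```text
time_s: 9.58
eef_pos: [522.9, 199.7, 146.1]
tool_rot: [3.139, -0.001, 1.57]
ft_force: [0.5, 0.2, -0.5]
finger_gap: 85.5
```

Run:
```python
from h import *
s=monitor.observe();print(s["eef_pos"],s["tool_rot"],s["ft_force"],s["finger_gap"],s["qpos"])
p,d=optics.read_camera("scene")
cv2.imwrite("pics/s7.png",cv2.resize(p[110:220,160:270][:,:,::-1],None,fx=5,fy=5,interpolation=cv2.INTER_CUBIC))
```

```text
[522.88850963 199.71529613 146.11242888] [ 3.13909004e+00 -1.18375668e-03  1.56968748e+00] [ 0.48038722  0.22428901 -0.45642787] 85.52219287052353 [-0.76211619  0.56371304  0.41025631  1.87096845 -0.31220108  0.7671735
 -0.18323285]
```

View pics/s7.png

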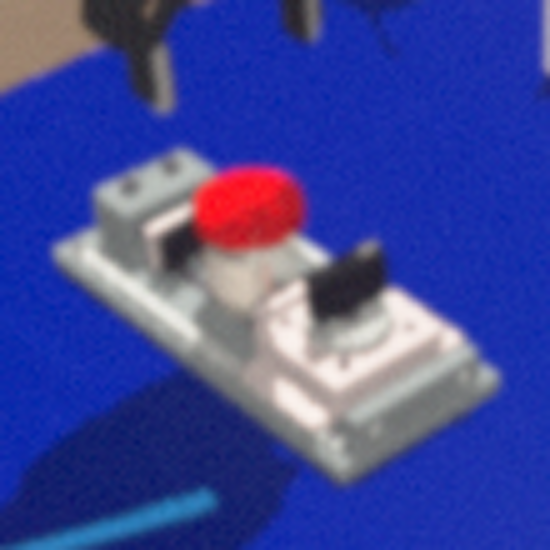

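The cup stands upright on the bed (cap 248,208; knob 347,280 in the crop). I move over the knob with the gripper part-open and turn it to match the bar.

>>> step_arm:
  rows:
    - {"gripper": 0.45,"dx": -20,"dy": -1,"dz": 0,"ax": 0,"ay": 0,"az": -6.9}
    - {"gripper": 0.45,"dx": -30,"dy": -5,"dz": 0,"ax": 0,"ay": 0,"az": 0}
    - {"gripper": 0.45,"dx": -30,"dy": -5,"dz": 0,"ax": 0,"ay": 0,"az": 0}
    - {"gripper": 0.45,"dx": 0,"dy": 0,"dz": 0,"ax": 0,"ay": 0,"az": -6.9}
    - {"gripper": 0.45,"dx": 0,"dy": 0,"dz": 0,"ax": 0,"ay": 0,"az": -6.9}

```text
time_s: 10.05
eef_pos: [518.2, 117.1, 143.1]
tool_rot: [-3.142, 0.001, 1.934]
ft_force: [-0.9, 0.9, 0.1]
finger_gap: 38.8
```

>>> step_arm:
  rows:
    - {"gripper": 0.45,"dx": 0,"dy": 0,"dz": 0,"ax": 0,"ay": 0,"az": -6.9}
    - {"gripper": 0.45,"dx": 0,"dy": 0,"dz": 0,"ax": 0,"ay": 0,"az": -6.9}
    - {"gripper": 0.45,"dx": 0,"dy": 0,"dz": 0,"ax": 0,"ay": 0,"az": -6.9}
    - {"gripper": 0.45,"dx": 0,"dy": 0,"dz": 0,"ax": 0,"ay": 0,"az": -6.9}
    - {"gripper": 0.45,"dx": 0,"dy": 0,"dz": 0,"ax": 0,"ay": 0,"az": -6.9}

```text
time_s: 10.47
eef_pos: [518.2, 118.8, 142.9]
tool_rot: [-3.142, 0.0, 2.54]
ft_force: [0.8, 0.0, 0.4]
finger_gap: 38.3
```

>>> step_arm:
  rows:
    - {"gripper": 0.45,"dx": 0,"dy": 0,"dz": 0,"ax": 0,"ay": 0,"az": -6.9}
    - {"gripper": 0.45,"dx": 0,"dy": 0,"dz": 0,"ax": 0,"ay": 0,"az": -6.9}
    - {"gripper": 0.45,"dx": 0,"dy": 0,"dz": 0,"ax": 0,"ay": 0,"az": -6.9}
    - {"gripper": 0.45,"dx": 0,"dy": 0,"dz": 0,"ax": 0,"ay": 0,"az": -6.9}
    - {"gripper": 0.45,"dx": 0,"dy": 0,"dz": 0,"ax": 0,"ay": 0,"az": 0}

```text
time_s: 10.88
eef_pos: [518.2, 118.7, 142.9]
tool_rot: [3.142, 0.0, 3.021]
ft_force: [-0.2, 0.2, -0.2]
finger_gap: 38.5
```

Run:
```python
from h import *
s=monitor.observe();print(s["eef_pos"],s["tool_rot"],s["ft_force"],s["wrist_torque"],s["finger_gap"],s["qpos"])
ims=[]
p,d=optics.read_camera("scene");ims.append(p[80:220,150:280])
p,d=optics.read_camera("top");ims.append(p[120:260,125:255])
cv2.imwrite("pics/s8.png",cv2.resize(np.hstack(ims)[:,:,::-1],None,fx=3,fy=3,interpolation=cv2.INTER_CUBIC))
```

```text
[518.21831046 118.68416529 142.92114894] [3.14151933e+00 5.22202411e-06 3.02124572e+00] [-0.22240029  0.2371811  -0.2118499 ] [-0.03160735  0.0072714   0.0107672 ] 38.49261212519786 [-0.34476732  0.49322502  0.01095981  1.92841124 -0.00796633  0.71996023
  1.12132487]
```

View pics/s8.png

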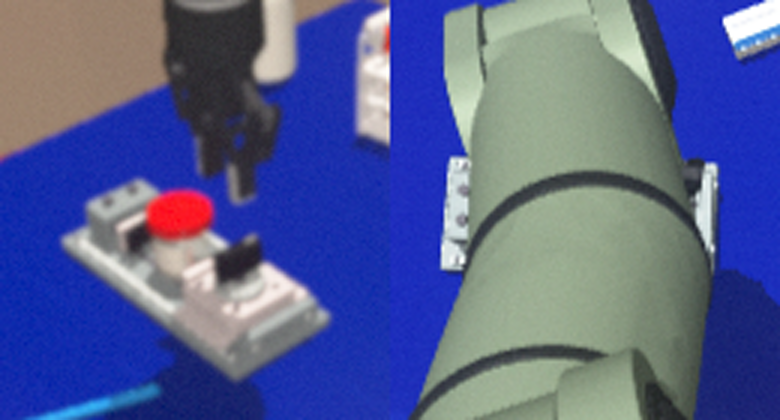

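Run:
```python
from h import *
import itertools
from scipy.optimize import least_squares
# fit bar silhouette: dark pixels of knob vs. projected box hull, in each view (IoU search)
def hullmask(n,cx,cy,b,sh,sc=4,off=(0,0)):
    c,s=np.cos(b),np.sin(b);pts=[]
    for u,v,z in itertools.product((-23,23),(-7,7),(55,85)):
        pts.append([cx+c*u-s*v,cy+s*u+c*v,z])
    q=proj(n,np.array(pts)); h=cv2.convexHull(((q-off+.5)*sc).astype(np.float32))
    m=np.zeros(sh,np.uint8); cv2.fillConvexPoly(m,np.round(h).astype(np.int32),1); return m
for n,(r0,r1,c0,c1) in {"scene":(155,185,213,250),"top":(172,208,195,225)}.items():
    z=np.load(f"pics/{n}0.npz");p=z["p"][r0:r1,c0:c1]
    g=cv2.resize(p.max(2),None,fx=4,fy=4,interpolation=cv2.INTER_LINEAR)
    m=(g<100).astype(np.uint8)
    best=[]
    for cx in np.arange(508,530,1.):
        for cy in np.arange(104,126,1.):
            for b in (-.06,-.12,-.18,-.24,0):
                k=hullmask(n,cx,cy,b,m.shape,4,(c0,r0)); best.append(((k&m).sum()/(k|m).sum(),cx,cy,b))
    best.sort(reverse=True); print(n,m.sum()/16,[tuple(np.round(x,2)) for x in best[:6]])
```

```text
scene 157.3125 [(np.float64(0.69), np.float64(519.0), np.float64(114.0), np.float64(0.0)), (np.float64(0.69), np.float64(519.0), np.float64(112.0), np.float64(0.0)), (np.float64(0.69), np.float64(520.0), np.float64(114.0), np.float64(0.0)), (np.float64(0.69), np.float64(519.0), np.float64(115.0), np.float64(0.0)), (np.float64(0.69), np.float64(519.0), np.float64(113.0), np.float64(0.0)), (np.float64(0.68), np.float64(523.0), np.float64(114.0), np.float64(0.0))]Traceback (most recent call last):
  File "<stdin>", line 19, in <module>
  File "<stdin>", line 9, in hullmask
  File "h.py", line 12, in proj
    c=optics.get_calibration(n);K=c["mtx"];R=Ro.from_euler("xyz",c["rotation"]).as_matrix()
ValueError: time passes only in moves, steps and waits
```

Scene silhouette fit gives the knob at (519,114) and the top view gives (519,115), so I descend over it.

>>> step_arm:
  rows:
    - {"gripper": 0.45,"dx": -1.3,"dy": -4.1,"dz": 10,"ax": 0,"ay": 0,"az": 0}
    - {"gripper": 0.45,"dx": 0,"dy": 0,"dz": 20,"ax": 0,"ay": 0,"az": 0}
    - {"gripper": 0.45,"dx": 0,"dy": 0,"dz": 10,"ax": 0,"ay": 0,"az": 0}
    - {"gripper": 0.45,"dx": 0,"dy": 0,"dz": 0,"ax": 0,"ay": 0,"az": 0}
    - {"gripper": 0.45,"dx": 0,"dy": 0,"dz": 0,"ax": 0,"ay": 0,"az": 0}

```text
time_s: 11.4
eef_pos: [518.6, 114.6, 102.3]
tool_rot: [-3.141, -0.001, 3.014]
ft_force: [0.4, 0.2, -0.7]
finger_gap: 38.6
```

>>> step_arm:
  rows:
    - {"gripper": 0.45,"dx": 0,"dy": 0,"dz": 15,"ax": 0,"ay": 0,"az": 0}
    - {"gripper": 0.45,"dx": 0,"dy": 0,"dz": 15,"ax": 0,"ay": 0,"az": 0}
    - {"gripper": 0.45,"dx": 0,"dy": 0,"dz": 8,"ax": 0,"ay": 0,"az": 0}
    - {"gripper": 0.45,"dx": 0,"dy": 0,"dz": 3,"ax": 0,"ay": 0,"az": 0}
    - {"gripper": 0.45,"dx": 0,"dy": 0,"dz": 0,"ax": 0,"ay": 0,"az": 0}

```text
time_s: 11.82
eef_pos: [518.9, 114.7, 61.7]
tool_rot: [-3.141, -0.0, 3.015]
ft_force: [-0.2, 0.1, 0.4]
finger_gap: 38.2
```

Run:
```python
from h import *
s=monitor.observe();print(s["eef_pos"],s["tool_rot"],s["ft_force"],s["wrist_torque"],s["finger_gap"])
p,d=optics.read_camera("scene")
cv2.imwrite("pics/s9.png",cv2.resize(p[110:220,160:270][:,:,::-1],None,fx=5,fy=5,interpolation=cv2.INTER_CUBIC))
```

```text
[518.92100349 114.6958725   61.72320526] [-3.14129903e+00 -4.89321722e-04  3.01515994e+00] [-0.19884974  0.097667    0.38139074] [0.0306329  0.03217398 0.01192147] 38.18483458663282
```

View pics/s9.png

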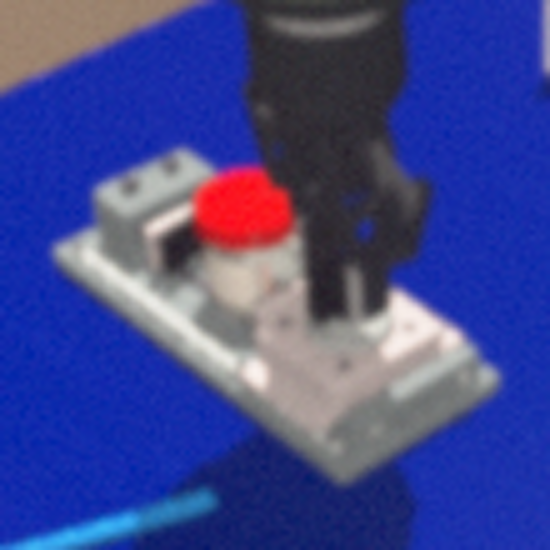

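The fingers straddle the bar (crop 350,290). I close on it gently.

>>> step_arm:
  rows:
    - {"gripper": 0.1,"dx": 0,"dy": 0,"dz": 0,"ax": 0,"ay": 0,"az": 0}
    - {"gripper": 0.1,"dx": 0,"dy": 0,"dz": 0,"ax": 0,"ay": 0,"az": 0}
    - {"gripper": 0.1,"dx": 0,"dy": 0,"dz": 0,"ax": 0,"ay": 0,"az": 0}
    - {"gripper": 0.1,"dx": 0,"dy": 0,"dz": 0,"ax": 0,"ay": 0,"az": 0}
    - {"gripper": 0.1,"dx": 0,"dy": 0,"dz": 0,"ax": 0,"ay": 0,"az": 0}
  newtons: 20

```text
time_s: 12.28
eef_pos: [519.4, 115.0, 62.5]
tool_rot: [3.141, 0.001, 3.016]
ft_force: [-1.0, 0.9, 7.5]
finger_gap: 13.9
```

>>> step_arm:
  rows:
    - {"gripper": 0.05,"dx": 0,"dy": 0,"dz": 0,"ax": 0,"ay": 0,"az": 0}
    - {"gripper": 0.05,"dx": 0,"dy": 0,"dz": 0,"ax": 0,"ay": 0,"az": 0}
    - {"gripper": 0.05,"dx": 0,"dy": 0,"dz": 0,"ax": 0,"ay": 0,"az": 0}
    - {"gripper": 0.05,"dx": 0,"dy": 0,"dz": 0,"ax": 0,"ay": 0,"az": 0}

```text
time_s: 12.62
eef_pos: [519.4, 115.0, 62.5]
tool_rot: [3.141, 0.001, 3.016]
ft_force: [-0.9, 1.7, 7.4]
finger_gap: 13.9
```

Run:
```python
from h import *
s=monitor.observe();print(s["eef_pos"],s["tool_rot"],s["ft_force"],s["wrist_torque"],s["finger_gap"])
```

```text
[519.4481051  114.99707374  62.50549658] [3.14099343e+00 1.07339892e-03 3.01576811e+00] [-0.93048128  1.72211795  7.36123142] [0.21561503 0.19162298 0.34153545] 13.940270031533807
```

Run:
```python
import numpy as np
psi=3.016
for i in range(30):
    s=20*np.deg2rad(5); vx,vy=0.02,1
    print(i,round(psi,3),round(np.pi-.02-psi,3),"dx %.2f dy %.2f"%(s*(vx*np.cos(psi)+vy*np.sin(psi)),s*(vx*np.sin(psi)-vy*np.cos(psi))))
    psi-=np.deg2rad(5)
```

```text
0 3.016 0.106 dx 0.18 dy 1.74
1 2.929 0.193 dx 0.33 dy 1.71
2 2.841 0.28 dx 0.48 dy 1.68
3 2.754 0.367 dx 0.63 dy 1.63
4 2.667 0.455 dx 0.77 dy 1.57
5 2.58 0.542 dx 0.90 dy 1.50
6 2.492 0.629 dx 1.03 dy 1.41
7 2.405 0.716 dx 1.15 dy 1.32
8 2.318 0.804 dx 1.26 dy 1.21
9 2.231 0.891 dx 1.36 dy 1.10
10 2.143 0.978 dx 1.45 dy 0.97
11 2.056 1.066 dx 1.53 dy 0.84
12 1.969 1.153 dx 1.60 dy 0.71
13 1.882 1.24 dx 1.65 dy 0.57
14 1.794 1.327 dx 1.69 dy 0.42
15 1.707 1.415 dx 1.72 dy 0.27
16 1.62 1.502 dx 1.74 dy 0.12
17 1.532 1.589 dx 1.75 dy -0.03
18 1.445 1.676 dx 1.74 dy -0.18
19 1.358 1.764 dx 1.71 dy -0.33
20 1.271 1.851 dx 1.68 dy -0.48
21 1.183 1.938 dx 1.63 dy -0.63
22 1.096 2.025 dx 1.57 dy -0.77
23 1.009 2.113 dx 1.50 dy -0.90
24 0.922 2.2 dx 1.41 dy -1.03
25 0.834 2.287 dx 1.32 dy -1.15
26 0.747 2.375 dx 1.21 dy -1.26
27 0.66 2.462 dx 1.10 dy -1.36
28 0.573 2.549 dx 0.97 dy -1.45
29 0.485 2.636 dx 0.84 dy -1.53
```

>>> step_arm:
  rows:
    - {"gripper": 0.05,"dx": 0,"dy": 0,"dz": 0,"ax": 0,"ay": 0,"az": 0}
    - {"gripper": 0.05,"dx": 0.18,"dy": 1.74,"dz": 0,"ax": 0,"ay": 0,"az": 5}
    - {"gripper": 0.05,"dx": 0.33,"dy": 1.71,"dz": 0,"ax": 0,"ay": 0,"az": 5}
    - {"gripper": 0.05,"dx": 0.48,"dy": 1.68,"dz": 0,"ax": 0,"ay": 0,"az": 5}
    - {"gripper": 0.05,"dx": 0,"dy": 0,"dz": 0,"ax": 0,"ay": 0,"az": 0}
  newtons: 50

```text
time_s: 13.03
eef_pos: [519.6, 120.9, 62.6]
tool_rot: [3.14, 0.001, 2.748]
ft_force: [-1.6, 4.8, 9.7]
finger_gap: 13.0
```

Run:
```python
from h import *
s=monitor.observe();print(s["eef_pos"],s["tool_rot"],s["ft_force"],s["wrist_torque"],s["finger_gap"])
p,d=optics.read_camera("scene")
s=monitor.observe();print(s["eef_pos"],s["tool_rot"],s["ft_force"],s["wrist_torque"],s["finger_gap"])
cv2.imwrite("pics/s10.png",cv2.resize(p[110:220,160:270][:,:,::-1],None,fx=5,fy=5,interpolation=cv2.INTER_CUBIC))
```

```text
[519.60671048 120.9000344   62.59627172] [3.14030847e+00 9.22878770e-04 2.74842914e+00] [-1.62524332  4.79713478  9.66348462] [ 0.81621907  0.40659439 -0.14211533] 12.952948852574615
[519.63249061 120.82109945  62.6167096 ] [3.14030351e+00 1.00541028e-03 2.75239124e+00] [-1.57634369  2.20986112  9.48935326] [ 0.57992973  0.26815688 -0.11944609] 13.323067924754255
```

View pics/s10.png

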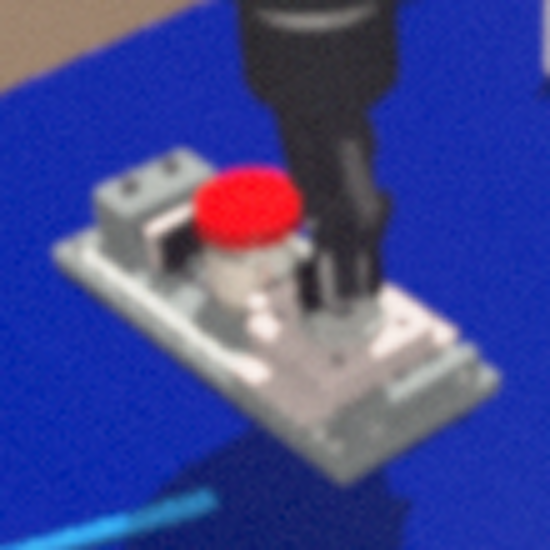

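The carriage has followed (bar and jaw shifted toward the cup) and the forces are small. I continue.

>>> step_arm:
  rows:
    - {"gripper": 0.05,"dx": 0.63,"dy": 1.63,"dz": 0,"ax": 0,"ay": 0,"az": 5}
    - {"gripper": 0.05,"dx": 0.77,"dy": 1.57,"dz": 0,"ax": 0,"ay": 0,"az": 5}
    - {"gripper": 0.05,"dx": 0.9,"dy": 1.5,"dz": 0,"ax": 0,"ay": 0,"az": 5}
    - {"gripper": 0.05,"dx": 1.03,"dy": 1.41,"dz": 0,"ax": 0,"ay": 0,"az": 5}
    - {"gripper": 0.05,"dx": 0,"dy": 0,"dz": 0,"ax": 0,"ay": 0,"az": 0}

```text
time_s: 13.5
eef_pos: [519.9, 128.0, 62.6]
tool_rot: [3.14, 0.0, 2.399]
ft_force: [-0.8, 3.6, 9.2]
finger_gap: 13.0
```

>>> step_arm:
  rows:
    - {"gripper": 0.05,"dx": 1.15,"dy": 1.32,"dz": 0,"ax": 0,"ay": 0,"az": 5}
    - {"gripper": 0.05,"dx": 1.26,"dy": 1.21,"dz": 0,"ax": 0,"ay": 0,"az": 5}
    - {"gripper": 0.05,"dx": 1.36,"dy": 1.1,"dz": 0,"ax": 0,"ay": 0,"az": 5}
    - {"gripper": 0.05,"dx": 1.45,"dy": 0.97,"dz": 0,"ax": 0,"ay": 0,"az": 5}
    - {"gripper": 0.05,"dx": 0,"dy": 0,"dz": 0,"ax": 0,"ay": 0,"az": 0}

```text
time_s: 13.92
eef_pos: [520.2, 135.2, 62.6]
tool_rot: [3.139, -0.0, 2.05]
ft_force: [0.1, 5.0, 9.1]
finger_gap: 13.0
```

>>> step_arm:
  rows:
    - {"gripper": 0.05,"dx": 1.53,"dy": 0.84,"dz": 0,"ax": 0,"ay": 0,"az": 5}
    - {"gripper": 0.05,"dx": 1.6,"dy": 0.71,"dz": 0,"ax": 0,"ay": 0,"az": 5}
    - {"gripper": 0.05,"dx": 0,"dy": 0,"dz": 0,"ax": 0,"ay": 0,"az": 0}

```text
time_s: 14.17
eef_pos: [520.4, 138.7, 62.6]
tool_rot: [3.139, -0.001, 1.876]
ft_force: [1.5, 6.3, 7.5]
finger_gap: 12.8
```

Run:
```python
from h import *
s=monitor.observe();print(s["eef_pos"],s["tool_rot"],s["ft_force"],s["wrist_torque"],s["finger_gap"])
p,d=optics.read_camera("scene")
s=monitor.observe();print(s["eef_pos"],s["tool_rot"],s["ft_force"],s["wrist_torque"],s["finger_gap"])
cv2.imwrite("pics/s11.png",cv2.resize(p[110:220,160:270][:,:,::-1],None,fx=5,fy=5,interpolation=cv2.INTER_CUBIC))
```

```text
[520.42412238 138.6992302   62.61466929] [ 3.13909725e+00 -6.70069910e-04  1.87601062e+00] [1.52561784 6.33640598 7.50718268] [ 1.33036139 -0.28001457 -0.05028358] 12.770659529468448
[520.39868139 138.65318186  62.63268037] [ 3.13910257e+00 -6.64641068e-04  1.88000881e+00] [0.9341692  4.80109759 6.88040286] [ 0.94744131 -0.29063162 -0.20012939] 12.958908418711534
```

View pics/s11.png

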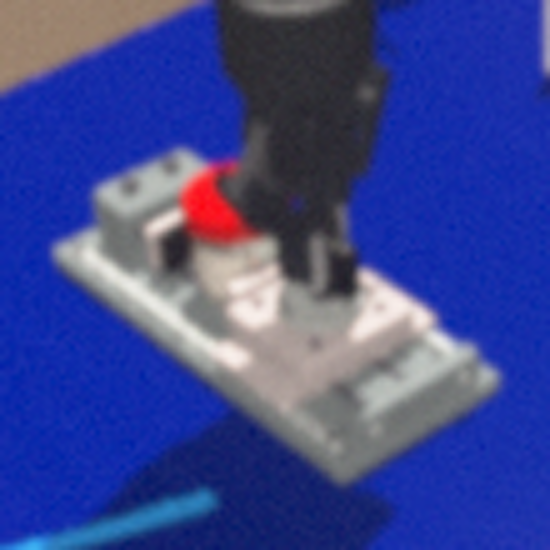

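The jaw is now pushing the cup along and it stays upright. I go in small steps and read the torque while moving.

>>> step_arm:
  rows:
    - {"gripper": 0.05,"dx": 0.5,"dy": 0.17,"dz": 0,"ax": 0,"ay": 0,"az": 1.5}
    - {"gripper": 0.05,"dx": 0.5,"dy": 0.16,"dz": 0,"ax": 0,"ay": 0,"az": 1.5}
    - {"gripper": 0.05,"dx": 0.5,"dy": 0.14,"dz": 0,"ax": 0,"ay": 0,"az": 1.5}
    - {"gripper": 0.05,"dx": 0.51,"dy": 0.13,"dz": 0,"ax": 0,"ay": 0,"az": 1.5}
    - {"gripper": 0.05,"dx": 0.51,"dy": 0.12,"dz": 0,"ax": 0,"ay": 0,"az": 1.5}

```text
time_s: 14.63
eef_pos: [520.5, 141.1, 62.6]
tool_rot: [3.139, -0.001, 1.75]
ft_force: [2.8, 4.3, 6.3]
finger_gap: 13.3
```

```bash
cat > q.py <<'E'
from h import *
s=monitor.observe();f=s["ft_force"];t=s["wrist_torque"]
psi=s["tool_rot"][2]
print("pos",s["eef_pos"].round(2),"yaw",round(psi,4),"theta",round(np.pi-.02-psi,3),"F",f.round(2),"T",t.round(3),"gap",round(s["finger_gap"],2),"Q",round(t[2]-.02*f[1],3))
E
python3 q.py
```

```text
pos [520.54 141.09  62.65] yaw 1.7497 theta 1.372 F [2.77 4.31 6.28] T [ 0.892 -0.433  0.353] gap 13.26 Q 0.266
```

>>> step_arm:
  rows:
    - {"gripper": 0.05,"dx": 0.51,"dy": 0.1,"dz": 0,"ax": 0,"ay": 0,"az": 1.5}
    - {"gripper": 0.05,"dx": 0.52,"dy": 0.09,"dz": 0,"ax": 0,"ay": 0,"az": 1.5}
    - {"gripper": 0.05,"dx": 0.52,"dy": 0.08,"dz": 0,"ax": 0,"ay": 0,"az": 1.5}

```text
time_s: 14.88
eef_pos: [520.6, 142.7, 62.7]
tool_rot: [3.139, -0.001, 1.671]
ft_force: [2.4, 3.2, 6.1]
finger_gap: 12.6
```

```bash
python3 q.py
```

```text
pos [520.59 142.66  62.65] yaw 1.6712 theta 1.45 F [2.36 3.22 6.06] T [ 0.86  -0.493  0.408] gap 12.55 Q 0.344
```

>>> step_arm:
  rows:
    - {"gripper": 0.05,"dx": 0.52,"dy": 0.06,"dz": 0,"ax": 0,"ay": 0,"az": 1.5}
    - {"gripper": 0.05,"dx": 0.52,"dy": 0.05,"dz": 0,"ax": 0,"ay": 0,"az": 1.5}
    - {"gripper": 0.05,"dx": 0.52,"dy": 0.04,"dz": 0,"ax": 0,"ay": 0,"az": 1.5}

```text
time_s: 15.13
eef_pos: [520.7, 144.2, 62.6]
tool_rot: [3.139, -0.001, 1.593]
ft_force: [3.1, 4.7, 6.2]
finger_gap: 12.8
```

```bash
python3 q.py
```

```text
pos [520.69 144.22  62.64] yaw 1.5926 theta 1.529 F [3.1  4.69 6.23] T [ 0.817 -0.598  0.304] gap 12.77 Q 0.211
```

>>> step_arm:
  rows:
    - {"gripper": 0.05,"dx": 0.52,"dy": 0.02,"dz": 0,"ax": 0,"ay": 0,"az": 1.5}
    - {"gripper": 0.05,"dx": 0.52,"dy": 0.01,"dz": 0,"ax": 0,"ay": 0,"az": 1.5}
    - {"gripper": 0.05,"dx": 0.52,"dy": 0,"dz": 0,"ax": 0,"ay": 0,"az": 1.5}

```text
time_s: 15.38
eef_pos: [520.8, 145.8, 62.6]
tool_rot: [3.139, -0.002, 1.514]
ft_force: [3.0, 4.7, 4.3]
finger_gap: 12.9
```

```bash
python3 q.py
```

```text
pos [520.77 145.79  62.65] yaw 1.5141 theta 1.608 F [2.97 4.75 4.34] T [ 0.839 -0.691  0.354] gap 12.92 Q 0.259
```

>>> step_arm:
  rows:
    - {"gripper": 0.05,"dx": 0.52,"dy": -0.02,"dz": 0,"ax": 0,"ay": 0,"az": 1.5}
    - {"gripper": 0.05,"dx": 0.52,"dy": -0.03,"dz": 0,"ax": 0,"ay": 0,"az": 1.5}
    - {"gripper": 0.05,"dx": 0.52,"dy": -0.05,"dz": 0,"ax": 0,"ay": 0,"az": 1.5}

```text
time_s: 15.63
eef_pos: [520.9, 147.4, 62.7]
tool_rot: [3.139, -0.002, 1.436]
ft_force: [3.8, 5.4, 5.0]
finger_gap: 13.1
```

```bash
python3 q.py
python3 - <<'E'
from h import *
p,d=optics.read_camera("scene")
cv2.imwrite("pics/s12.png",cv2.resize(p[110:220,160:270][:,:,::-1],None,fx=5,fy=5,interpolation=cv2.INTER_CUBIC))
E
```

```text
pos [520.86 147.41  62.66] yaw 1.4355 theta 1.686 F [3.78 5.42 5.04] T [ 0.837 -0.766  0.355] gap 13.1 Q 0.246
```

View pics/s12.png

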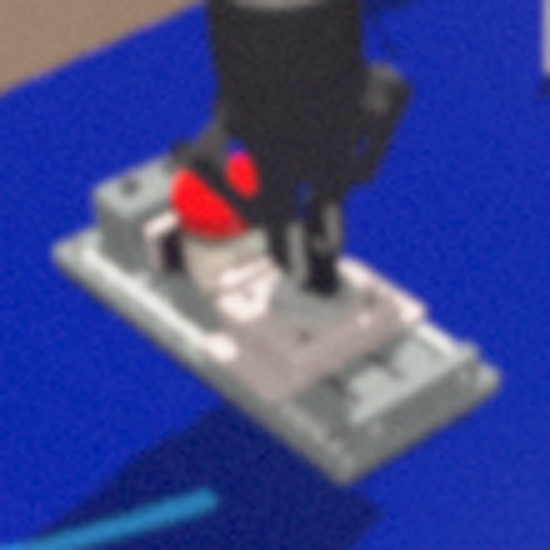

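No contact yet. The cup is upright and close to the pad (crop 210,215).

>>> step_arm:
  rows:
    - {"gripper": 0.05,"dx": 0.52,"dy": -0.06,"dz": 0,"ax": 0,"ay": 0,"az": 1.5}
    - {"gripper": 0.05,"dx": 0.52,"dy": -0.07,"dz": 0,"ax": 0,"ay": 0,"az": 1.5}
    - {"gripper": 0.05,"dx": 0.52,"dy": -0.09,"dz": 0,"ax": 0,"ay": 0,"az": 1.5}

```text
time_s: 15.93
eef_pos: [521.0, 148.9, 62.7]
tool_rot: [3.139, -0.002, 1.357]
ft_force: [3.9, 4.5, 4.8]
finger_gap: 13.1
```

```bash
python3 q.py
```

```text
pos [520.96 148.91  62.66] yaw 1.3569 theta 1.765 F [3.9  4.52 4.79] T [ 0.771 -0.866  0.425] gap 13.13 Q 0.335
```

>>> step_arm:
  rows:
    - {"gripper": 0.05,"dx": 0.51,"dy": -0.1,"dz": 0,"ax": 0,"ay": 0,"az": 1.5}
    - {"gripper": 0.05,"dx": 0.51,"dy": -0.12,"dz": 0,"ax": 0,"ay": 0,"az": 1.5}
    - {"gripper": 0.05,"dx": 0.51,"dy": -0.13,"dz": 0,"ax": 0,"ay": 0,"az": 1.5}

```text
time_s: 16.18
eef_pos: [521.0, 150.4, 62.7]
tool_rot: [3.139, -0.002, 1.278]
ft_force: [3.9, 3.7, 5.7]
finger_gap: 12.7
```

```bash
python3 q.py
```

```text
pos [521.   150.44  62.66] yaw 1.2784 theta 1.843 F [3.88 3.71 5.67] T [ 0.713 -0.953  0.429] gap 12.68 Q 0.354
```

>>> step_arm:
  rows:
    - {"gripper": 0.05,"dx": 0.5,"dy": -0.14,"dz": 0,"ax": 0,"ay": 0,"az": 1.5}
    - {"gripper": 0.05,"dx": 0.5,"dy": -0.15,"dz": 0,"ax": 0,"ay": 0,"az": 1.5}

```text
time_s: 16.35
eef_pos: [521.1, 151.5, 62.7]
tool_rot: [3.139, -0.002, 1.226]
ft_force: [4.5, 4.1, 4.3]
finger_gap: 13.0
```

```bash
python3 q.py
```

```text
pos [521.09 151.46  62.65] yaw 1.2261 theta 1.895 F [4.54 4.12 4.29] T [ 0.718 -0.966  0.44 ] gap 12.97 Q 0.357
```

```bash
python3 - <<'E'
from h import *
ims=[]
p,d=optics.read_camera("scene")
ims.append(p[120:190,170:250])
z=np.load("pics/scene0.npz");ims.append(z["p"][120:190,170:250])
cv2.imwrite("pics/s13.png",cv2.resize(np.hstack(ims)[:,:,::-1],None,fx=5,fy=5,interpolation=cv2.INTER_CUBIC))
P=cloud("scene",z["p"],z["d"])
V=z["p"].max(2)
m=(V<90)&(P[...,1]>200)&(P[...,1]<270)&(P[...,0]>480)&(P[...,0]<570)&(P[...,2]>15)&(P[...,2]<52)
Q=P[m]
for lo in range(485,565,10):
    k=Q[(Q[:,0]>=lo)&(Q[:,0]<lo+10)]
    if len(k)>2: print(lo,len(k),np.percentile(k[:,1],[10,50,90]).round(1),k[:,2].mean().round(1))
E
python3 q.py
```

```text
485 4 [239.1 241.1 243.6] 37.2
495 23 [240.9 243.2 244.9] 32.7
505 19 [242.9 244.9 246.6] 30.8
515 18 [243.2 246.  246.9] 32.8
525 26 [242.7 245.1 247.3] 31.7
535 21 [240.4 242.4 244.4] 32.8
545 7 [239.9 242.7 243.1] 32.2
pos [521.09 151.52  62.65] yaw 1.224 theta 1.898 F [4.38 2.67 6.29] T [ 0.549 -0.899  0.347] gap 13.07 Q 0.293
```

View pics/s13.png

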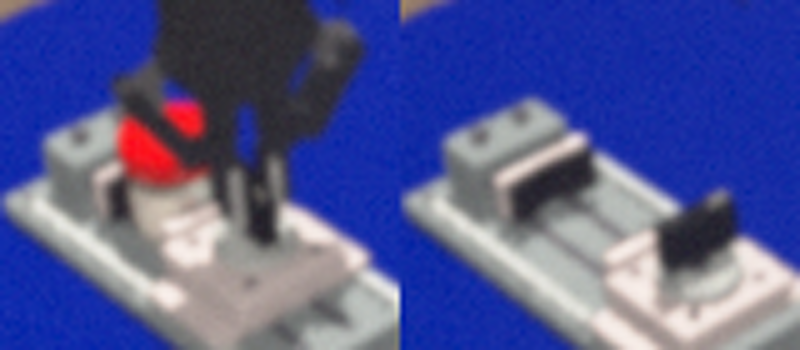

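>>> step_arm:
  rows:
    - {"gripper": 0.05,"dx": 0.5,"dy": -0.17,"dz": 0,"ax": 0,"ay": 0,"az": 1.5}
    - {"gripper": 0.05,"dx": 0.49,"dy": -0.18,"dz": 0,"ax": 0,"ay": 0,"az": 1.5}

```text
time_s: 16.57
eef_pos: [521.2, 152.5, 62.7]
tool_rot: [3.139, -0.002, 1.174]
ft_force: [4.2, 3.1, 3.9]
finger_gap: 13.0
```

```bash
python3 q.py
```

```text
pos [521.15 152.45  62.67] yaw 1.1739 theta 1.948 F [4.23 3.15 3.95] T [ 0.688 -1.034  0.538] gap 13.0 Q 0.475
```

```bash
python3 q.py
python3 - <<'E'
from h import *
z=np.load("pics/scene0.npz")["p"]
acc=[optics.read_camera("scene")[0].astype(np.float32) for _ in range(3)]
p=np.mean(acc,0).astype(np.uint8)
np.savez("pics/scene_now.npz",p=p)
ims=[p[138:172,180:206],z[138:172,180:206]]
cv2.imwrite("pics/s14.png",cv2.resize(np.hstack(ims)[:,:,::-1],None,fx=14,fy=14,interpolation=cv2.INTER_CUBIC))
print(proj("scene",[[521,240,48],[521,244,48]]), proj("scene",[[491,241,48],[491,241,20]]))
E
python3 q.py
```

```text
pos [521.15 152.45  62.67] yaw 1.1739 theta 1.948 F [4.23 3.15 3.95] T [ 0.688 -1.034  0.538] gap 13.0 Q 0.475
[[200.11212299 152.70242259]
 [199.21789116 152.10519658]] [[191.14814408 157.11280675]
 [192.34350601 165.30851174]]
pos [521.15 152.49  62.65] yaw 1.1747 theta 1.947 F [5.83 2.82 4.37] T [ 0.752 -1.036  0.305] gap 12.81 Q 0.248
```

View pics/s14.png

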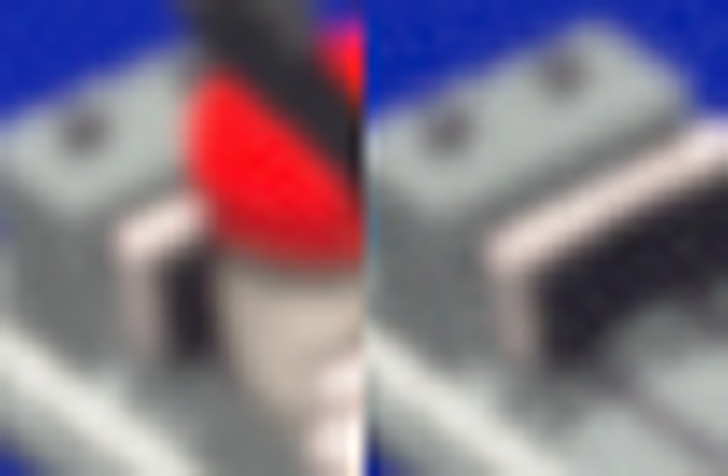

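```bash
cat > reg.py <<'E'
from h import *
import sys
z=np.load("pics/scene0.npz")["p"]; p=np.load(sys.argv[1])["p"]
def reg(r0,r1,c0,c1):
    a=z[r0:r1,c0:c1].mean(2).astype(np.float32); b=p.mean(2).astype(np.float32)
    best=None
    from scipy.optimize import minimize
    v,u=np.mgrid[r0:r1,c0:c1].astype(np.float32)
    def f(x):
        w=cv2.remap(b,(u+x[0]).astype(np.float32),(v+x[1]).astype(np.float32),cv2.INTER_CUBIC)
        return 1-np.corrcoef(w.ravel(),a.ravel())[0,1]
    r=minimize(f,[0,0],method="Nelder-Mead",options=dict(initial_simplex=[[0,0],[.8,0],[0,.8]]));return r.x.round(3),round(r.fun,4)
print("pad",reg(153,165,187,194),reg(152,164,186,194))
print("stop",reg(140,156,176,187),reg(140,150,178,192))
print("rail",reg(150,172,172,185))
E
python3 reg.py pics/scene_now.npz
```

```text
pad (array([-0.787, -0.578]), np.float64(0.0128)) (array([-0.773, -0.518]), np.float64(0.0205))
stop (array([ 0.036, -0.012]), np.float64(0.0027)) (array([0., 0.]), np.float64(0.0019))
rail (array([0., 0.]), np.float64(0.0014))
```

The pad has moved about 3.6 mm against its fixed stop, which is about 9 N and agrees with the torque estimate of roughly 9–10 N. The cup is snug and below the 12 N holding limit. I release and retreat upwards.

>>> step_arm:
  rows:
    - {"gripper": 0.25,"dx": 0,"dy": 0,"dz": 0,"ax": 0,"ay": 0,"az": 0}
    - {"gripper": 0.35,"dx": 0,"dy": 0,"dz": 0,"ax": 0,"ay": 0,"az": 0}
    - {"gripper": 0.4,"dx": 0,"dy": 0,"dz": 0,"ax": 0,"ay": 0,"az": 0}
    - {"gripper": 0.4,"dx": 0,"dy": 0,"dz": 0,"ax": 0,"ay": 0,"az": 0}
    - {"gripper": 0.4,"dx": 0,"dy": 0,"dz": 0,"ax": 0,"ay": 0,"az": 0}

```text
time_s: 17.13
eef_pos: [519.6, 151.5, 61.8]
tool_rot: [-3.141, 0.0, 1.174]
ft_force: [0.4, -0.1, 0.1]
finger_gap: 34.1
```

>>> step_arm:
  rows:
    - {"gripper": 0.4,"dx": 0,"dy": 0,"dz": -5,"ax": 0,"ay": 0,"az": 0}
    - {"gripper": 0.4,"dx": 0,"dy": 0,"dz": -15,"ax": 0,"ay": 0,"az": 0}
    - {"gripper": 0.4,"dx": 0,"dy": 0,"dz": -30,"ax": 0,"ay": 0,"az": 0}
    - {"gripper": 0.4,"dx": 0,"dy": 0,"dz": -35,"ax": 0,"ay": 0,"az": 0}
    - {"gripper": 0.4,"dx": 0,"dy": 0,"dz": -35,"ax": 0,"ay": 0,"az": 0}

```text
time_s: 17.55
eef_pos: [519.2, 151.0, 183.3]
tool_rot: [-3.141, 0.001, 1.173]
ft_force: [0.4, 0.8, -0.3]
finger_gap: 34.1
```

>>> step_arm:
  rows:
    - {"gripper": 0.4,"dx": -20,"dy": 0,"dz": -30,"ax": 0,"ay": 0,"az": 0}
    - {"gripper": 0.4,"dx": -30,"dy": 0,"dz": 0,"ax": 0,"ay": 0,"az": 0}
    - {"gripper": 0.4,"dx": -30,"dy": 0,"dz": 0,"ax": 0,"ay": 0,"az": 0}
    - {"gripper": 0.4,"dx": -30,"dy": 0,"dz": 0,"ax": 0,"ay": 0,"az": 0}
    - {"gripper": 0.4,"dx": -30,"dy": 0,"dz": 0,"ax": 0,"ay": 0,"az": 0}

```text
time_s: 17.97
eef_pos: [464.8, 21.3, 212.2]
tool_rot: [3.142, -0.001, 1.174]
ft_force: [0.9, -1.2, -0.0]
finger_gap: 34.0
```

>>> step_arm:
  rows:
    - {"gripper": 0.4,"dx": -30,"dy": 0,"dz": 0,"ax": 0,"ay": 0,"az": 0}
    - {"gripper": 0.4,"dx": -30,"dy": 0,"dz": 0,"ax": 0,"ay": 0,"az": 0}
    - {"gripper": 0.4,"dx": -20,"dy": 0,"dz": 0,"ax": 0,"ay": 0,"az": 0}
    - {"gripper": 0.4,"dx": 0,"dy": 0,"dz": 0,"ax": 0,"ay": 0,"az": 0}
    - {"gripper": 0.4,"dx": 0,"dy": 0,"dz": 0,"ax": 0,"ay": 0,"az": 0}

```text
time_s: 18.38
eef_pos: [434.5, -52.0, 212.2]
tool_rot: [3.141, -0.001, 1.172]
ft_force: [0.3, 1.0, -0.4]
finger_gap: 34.0
```

```bash
python3 - <<'E'
from h import *
s=monitor.observe();print(s["time_s"],s["eef_pos"],s["ft_force"])
acc=[optics.read_camera("scene")[0].astype(np.float32) for _ in range(3)]
p=np.mean(acc,0).astype(np.uint8); np.savez("pics/scene_end.npz",p=p)
t=optics.read_camera("top")[0]
ims=[p[110:220,160:290],t[130:240,125:255]]
cv2.imwrite("pics/s15.png",cv2.resize(np.hstack(ims)[:,:,::-1],None,fx=3,fy=3,interpolation=cv2.INTER_CUBIC))
cv2.imwrite("pics/s16.png",cv2.resize(p[:,:,::-1],(768,576)))
E
python3 reg.py pics/scene_end.npz
```

```text
18.3833 [434.5290252  -51.99037012 212.19854143] [ 0.27799545  1.00517689 -0.40527601]
pad (array([-0.79 , -0.584]), np.float64(0.0125)) (array([-0.78 , -0.535]), np.float64(0.0197))
stop (array([ 0.028, -0.015]), np.float64(0.0029)) (array([0.023, 0.008]), np.float64(0.0021))
rail (array([0., 0.]), np.float64(0.0014))
```

View pics/s15.png

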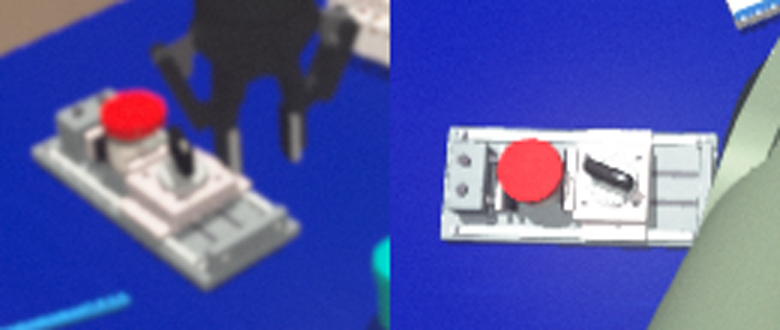

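View pics/s16.png

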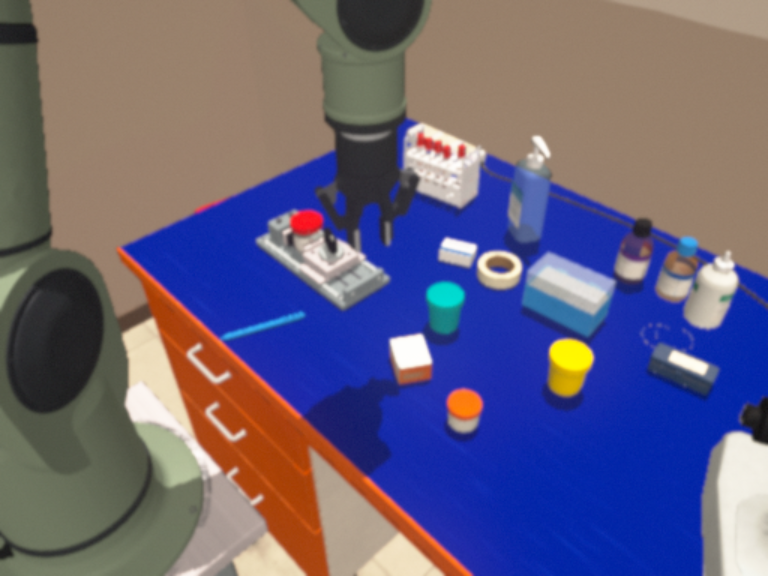

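After release the pad displacement is unchanged at about 3.6 mm. The cup is upright (scene 307,223), the tub (464,411) and carton (411,358) have not moved, and the robot is clear. I hand in the job.

```bash
python3 -c "
from bench import manip
print(manip.close_job())"
```

```text
the job is handed in; nothing more can be done
None
```

The red-capped clear specimen cup is standing upright on the vice bed, clamped between the jaw and the sprung stop. The job was handed in at about 18.6 s with the robot clear of everything.

**What I did:** I gripped the cup by its cap at 20 N, stood it on the bed and let go. I then pinched the bar knob and turned it clockwise from about 0.1 to 1.95 rad in one grasp, following the carriage, so no regrasp was needed. I released the knob and backed away.

**Last checks:**
- **Clamping:** comparing camera images, the stop pad had moved about 3.6 mm, or roughly 9 N. It was the same before and after release, so the knob held.
- **Scene:** the cup was upright, and the tub, the carton and the look-alikes stood where they started.
- **Disagreements:** the torque readings while turning were noisy and pointed to about 10 N, slightly above the image estimate. The camera estimate of the pad's first position put first contact at about 1.8–1.9 rad, while torque and pad travel suggest nearer 1.75.

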